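# Knock a ragged stack of tiles square on a sloping stand

### The job

The five blank tiles on the sloping stand lie in an untidy stack: pick up the wooden knocking block by its rib and tap the tiles with it until the whole stack is flush against the ledge at the low edge and against the tall fence, which is on the left or on the right of the stand. Tap gently, because the edges chip, and touch the tiles with the block only, not with the gripper. Then stand the block upright on the bench again and let go of it, leaving the brush pot, the cup and the figurine where they are.

Things in the scene. Friction and masses are not known exactly. Their poses are not given: they have to be found in the camera images.
- stand: Fixed wooden squaring stand; its flat bed slopes 25 degrees, low edge towards the robot. Origin: on the bed's surface, mid width, at the ledge's inner face, 50 mm above the bench. x: up the slope along the bed; y: across the bed, to the left; z: square out of the bed, 25 degrees off vertical, leaning to the robot. The bed spans x = 0 to 190 mm, y = -85 to 85 mm.
- ledge (a point): Point on the stand's ledge, a rigid wooden board across the bed's low edge: the middle of the top of its inner face, axes as the stand. The inner face is the stand's plane x = 0; the ledge is 170 mm long, 12 mm thick and stands 40 mm out of the bed.
- fence: Tall rigid wooden fence screwed to the left (+y) or right (-y) edge of the bed, either side from start to start; axes as the stand. 150 mm long (x), 14 mm thick (y), standing 45 mm out of the bed. Origin: mid length, mid thickness, level with the bed's surface, at stand x = 80 mm, y = +92 or -92 mm, so its inner face is at y = +85 or -85 mm.
- strip: Low wooden edge strip on the edge of the bed across from the fence, 150 x 14 mm; its top lies 4 mm below the bed's surface, so that side is open. Origin: mid thickness and mid length, level with the bed's surface, at 92 mm from the middle of the bed.
- block: Light wooden knocking block, 0.2 kg, standing upright on the bench: a body 40 mm (its x) by 110 mm (its y) by 40 mm high, with a grip rib along the middle of its top, 22 mm thick (x), 110 mm long (y), from 40 to 76 mm height. Origin: centre of its underside; z up. Its two long 110 x 40 mm faces (normals along its x) are the knocking faces.
- tile1: The bottom tile of the stack on the stand: plain white ceramic tile, 100 mm (its x) by 120 mm (its y) by 7 mm (its z), 0.12 to 0.18 kg. Origin: centre of its underside. The five lie loose on one another, held on the slope by friction (0.54 to 0.63), 1 to 33 mm from the ledge and 5 to 45 mm from the fence, turned up to 6 degrees. They can bind under a tap and come free with the next.
- tile2: The second tile from the bottom of the stack on the stand: plain white ceramic tile, 100 mm (its x) by 120 mm (its y) by 7 mm (its z), 0.12 to 0.18 kg. Origin: centre of its underside.
- tile3: The middle tile of the stack on the stand: plain white ceramic tile, 100 mm (its x) by 120 mm (its y) by 7 mm (its z), 0.12 to 0.18 kg. Origin: centre of its underside.
- tile4: The fourth tile from the bottom of the stack on the stand: plain white ceramic tile, 100 mm (its x) by 120 mm (its y) by 7 mm (its z), 0.12 to 0.18 kg. Origin: centre of its underside.
- tile5: The top tile of the stack on the stand: plain white ceramic tile, 100 mm (its x) by 120 mm (its y) by 7 mm (its z), 0.12 to 0.18 kg. Origin: centre of its underside.
- brushpot: Clear plastic pot full of brushes, 86 mm across, 190 mm high with the brushes; a bystander. Origin: centre of its underside.
- cup: Small white mixing cup, 76 mm across, 50 mm high; a bystander. Origin: centre of its underside.
- figurine: Small painted twin-bowl ornament, about 100 mm long, 80 mm high; a bystander. Origin: centre of its underside.

How it is judged:
At the end, for the whole second after the job is handed in: all five tiles still lie one on another in their order on the bed, each within 2 mm of touching the ledge and within 2 mm of touching the fence, and square to the stand within 0.025 rad; the block stands upright on the bench (within 5 mm of its surface and 0.08 rad), and tiles and block are at rest (x of tile1 in the frame of stand between 0.048 and 0.052 m and (y of tile1 in the frame of fence between 0.065 and 0.069 m or y of tile1 in the frame of fence between -0.069 and -0.065 m) and z of tile1 in the frame of stand between -0.0025 and 0.0025 m and angle between the x axis of each of tile1, tile2, tile3, tile4, tile5 and the x axis of stand, either way round below 0.025 rad and linear speed of each of tile1, tile2, tile3, tile4, tile5, block below 0.01 m/s and x of tile2 in the frame of stand between 0.048 and 0.052 m and (y of tile2 in the frame of fence between 0.065 and 0.069 m or y of tile2 in the frame of fence between -0.069 and -0.065 m) and z of tile2 in the frame of stand between 0.0045 and 0.0095 m and x of tile3 in the frame of stand between 0.048 and 0.052 m and (y of tile3 in the frame of fence between 0.065 and 0.069 m or y of tile3 in the frame of fence between -0.069 and -0.065 m) and z of tile3 in the frame of stand between 0.0115 and 0.0165 m and x of tile4 in the frame of stand between 0.048 and 0.052 m and (y of tile4 in the frame of fence between 0.065 and 0.069 m or y of tile4 in the frame of fence between -0.069 and -0.065 m) and z of tile4 in the frame of stand between 0.0185 and 0.0235 m and x of tile5 in the frame of stand between 0.048 and 0.052 m and (y of tile5 in the frame of fence between 0.065 and 0.069 m or y of tile5 in the frame of fence between -0.069 and -0.065 m) and z of tile5 in the frame of stand between 0.0255 and 0.0305 m and height (world z) of block below 0.005 m and angle between block's own z axis and vertical below 0.08 rad).
It fails at once if the block presses on a tile with more than 45 N (contact force between block and tile1 above 45 N or contact force between block and tile2 above 45 N or contact force between block and tile3 above 45 N or contact force between block and tile4 above 45 N or contact force between block and tile5 above 45 N).
It fails at once if the fingers or the arm touch a tile with more than 1 N (contact force between any of the fingers, the arm and tile1 above 1 N or contact force between any of the fingers, the arm and tile2 above 1 N or contact force between any of the fingers, the arm and tile3 above 1 N or contact force between any of the fingers, the arm and tile4 above 1 N or contact force between any of the fingers, the arm and tile5 above 1 N).
It fails at once if the brush pot, the cup or the figurine is moved by more than 20 mm (distance of any of brushpot, cup, figurine from where it was at the start of the episode above 0.02 m).
It also fails if it takes over 72 s, if anything falls off the work surface, if the arm or the gripper's body presses on something with over 40 N, if the wrist force passes 120 N, or if a joint passes its speed limit or range.

### The arm

A 7-joint arm with a two-finger parallel gripper is mounted at the origin on the work surface. World frame = base frame: x ahead of the robot, y to its left, z up, the work surface at z = 0. Lengths are in m, angles in rad, forces in N, time in s.
With the tool pointing down it reaches from about 0.4 to 0.875 m from the base axis. Payload 19.3 kg.
Tool frame: the origin (TCP) lies midway between the tips of the shut fingers; the grasp point (between the pads) lies bot.tcp_to_grasp behind it (bot.tcp_to_grasp is the distance from the TCP to the grasp point, in m); z points along the fingers, y is the line along which they close (so a half turn about z gives the same grasp; the last joint's range is limited). The gripper opens to 85 mm and grips with 20 to 120 N. Pads are 22 mm wide; open, the fingers measure 114 mm over their backs; the gripper's body (76 mm by 85 mm) begins 54 mm behind the grasp point. The pads swing forward as they close: fully open they stand 13 mm farther back than shut.
Start: joints at [1.176, 0.521, -0.036, 1.599, 0.021, 1.021, -0.113], TCP at [0.199, -0.592, 0.231] pointing down, gripper open.
Joint ranges: [-2.91, 2.91], [-0.3, 2.13], [-1.5, 1.42], [0.17, 2.43], [-1.26, 4.41], [0.16, 1.93], [-2.52, 2.52]. Speed limits (rad/s): [1.89, 1.89, 2.39, 2.39, 3.01, 3.01, 3.01].

### API

Orientations are given as [roll, pitch, yaw] about the fixed x, y, z axes, in that order (R = Rz(yaw) Ry(pitch) Rx(roll)).
In Python, from workcell import observe, imaging, bot gives the robot as it stands.
- The arm moves only by the tool send_rows, never from a script. Its argument "plan" is text: rows parted by semicolons, each of 7 numbers parted by spaces: the shift along the tool's x, y, z in m, then the turn, a rotation vector about the tool's x, y, z in degrees, then the finger opening in m, from 0 to 0.0854. In form: dx dy dz rx ry rz claw; .... A call has 1 to 10 rows; each row is the pose to reach, as a shift and turn from the pose commanded when the call began, along the tool's axes at that moment; what a row does not reach only later rows make up. A row lasts 1/12 s, in which the tool goes at most 41.7 mm and 7.16 degrees, less where a joint would pass 70% of its speed; a pose out of reach is approached as far as the arm can. A call with a gripper value outside its range is refused whole. The fingers move at their own pace and stop on an object; "grip_force" is the grip in N (left out, the last holds). Time passes only in rows, so rows that repeat a pose let the fingers close. It gives the time, the measured TCP pose, the force, the opening and the grip force at its end, in the units of the state.
- observe(): the state, without advancing time (a new reading comes with each control period).
- imaging.grab_frame(name): name is "scene" or "top" or "wrist"; returns a dict with "color" (480x640x3 uint8, red, green, blue), "fx", "fy", "cx", "cy" (pixels), "eye" and "orientation" of the camera in the world; the wrist camera has in their place "tool_from_camera" (4x4, takes a point from camera to tool coordinates, whose origin is the TCP and whose axes are the flange's). Camera axes: x right, y down, z forward; pixel columns grow to the right and rows downward; lengths in m; the calibration is good to about 2 mm. A picture is of the moment at which its call begins: read the wrist's pose just before it. There is no depth.
- bot.job_done(): hands the job in; it is judged then, once.
The state is a dict: "clock": time; "qpos": joint angles; "qd": joint speeds; "joint_efforts": joint torques, N m; "position": TCP position; "tool_rot": TCP orientation; "force": force on the tool from outside, world axes, zero at the start; "moment": the same for the moment, N m; "grip_width": finger opening in m; "finger_force": force on a finger pad.
Only numpy, scipy, OpenCV 4.12 (cv2) and the standard library are available. Lean on these libraries where they do the work, as an engineer would, in place of code of your own. Each camera call takes 0.05 s, during which the arm holds its last target. There are 200 camera calls.

## Working session

There is one attempt and no reset: what is moved stays moved. The work goes in short steps, Python scripts to look and compute and a tool call to move; the robot and the scene stay as the last step left them, time stands still between calls to the robot, and variables do not carry over. Pictures are saved under pics/ and viewed, at most 10 in all, crops included, and the job is handed in when it is done.

Besides the shell and the picture viewer there is one more tool, called after ">>>" by a JSON object that holds its "op" and its "data", one argument or row to a line. send_rows: Moves the arm, as the interface text tells. Its arguments: {"type":"object","properties":{"plan":{"type":"string"},"grip_force":{"type":"number"}},"required":["plan"]}

```bash
ls; mkdir -p pics; python3 - <<'E'
from workcell import observe, imaging, bot
import cv2,numpy as np
s=observe();print(s, bot.tcp_to_grasp)
for n in("scene","top"):
    f=imaging.grab_frame(n);cv2.imwrite(f"pics/{n}0.png",f["color"][:,:,::-1])
    print(n,{k:v for k,v in f.items() if k!="color"})
E
```

```text
pics
{'clock': 0.0, 'qpos': array([ 1.17579751,  0.52201827, -0.03630334,  1.59998493,  0.02117186,
        1.02112649, -0.11278889]), 'qd': array([ 0.00033254,  0.00012337,  0.00111264,  0.00097373, -0.00097322,
       -0.00071071, -0.00104814]), 'joint_efforts': array([ 4.52768991e-04, -9.27114701e+01,  1.98021054e+00, -3.69945753e+01,
        1.78482989e-02,  7.92047853e-03,  1.27997529e-05]), 'position': array([ 0.19929989, -0.5920158 ,  0.23073161]), 'tool_rot': array([-3.14044176e+00,  7.10741002e-05,  3.24763998e-01]), 'force': array([-0.1480526 , -0.79001097,  0.39512505]), 'moment': array([-0.03376091,  0.02987256,  0.00625292]), 'finger_force': 0.0, 'grip_width': 0.08519292540117761} 0.0187
scene {'fx': 524.4672022742915, 'fy': 524.4672022742915, 'cx': 320.9673518391119, 'cy': 235.86447409335554, 'eye': array([0.92706966, 0.5172374 , 0.88905143]), 'orientation': array([-2.46259189, -0.00703647,  2.57990413])}
top {'fx': 593.6450974113945, 'fy': 593.6450974113945, 'cx': 323.97438774406066, 'cy': 240.3635782987841, 'eye': array([0.36214223, 0.00343998, 1.33165005]), 'orientation': array([-2.97480424, -0.01443478, -1.59496227])}
```

View pics/scene0.png

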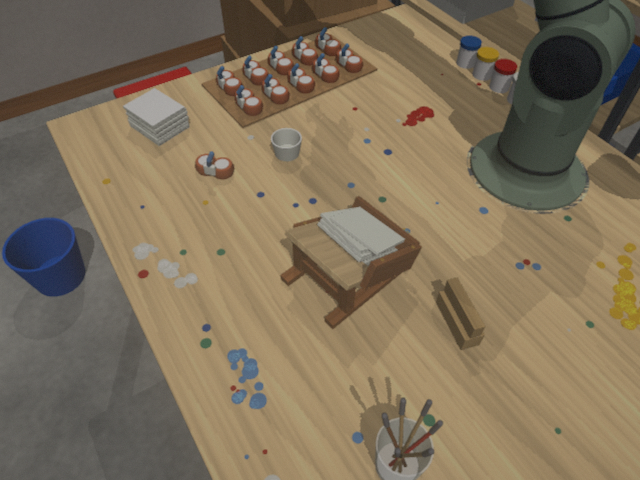

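View pics/top0.png

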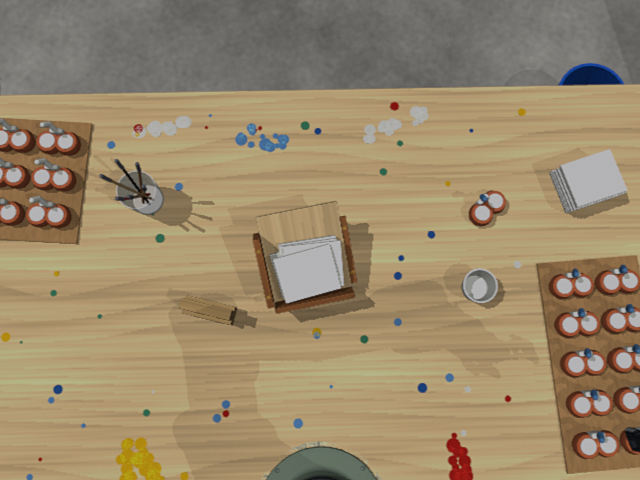

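The top view shows the stand near (305,258), the block near (215,310), the pot at (140,192), the cup at (480,287) and the figurine at (487,207). Next I'll zoom in on the stand and block.

```bash
python3 - <<'E'
import cv2,numpy as np
a=cv2.imread("pics/top0.png")[190:340,165:365]
cv2.imwrite("pics/topz.png",cv2.resize(a,None,fx=4,fy=4,interpolation=cv2.INTER_CUBIC))
b=cv2.imread("pics/scene0.png")[195:345,275:475]
cv2.imwrite("pics/scz.png",cv2.resize(b,None,fx=4,fy=4,interpolation=cv2.INTER_CUBIC))
E
```

```text
(no output)
```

View pics/topz.png

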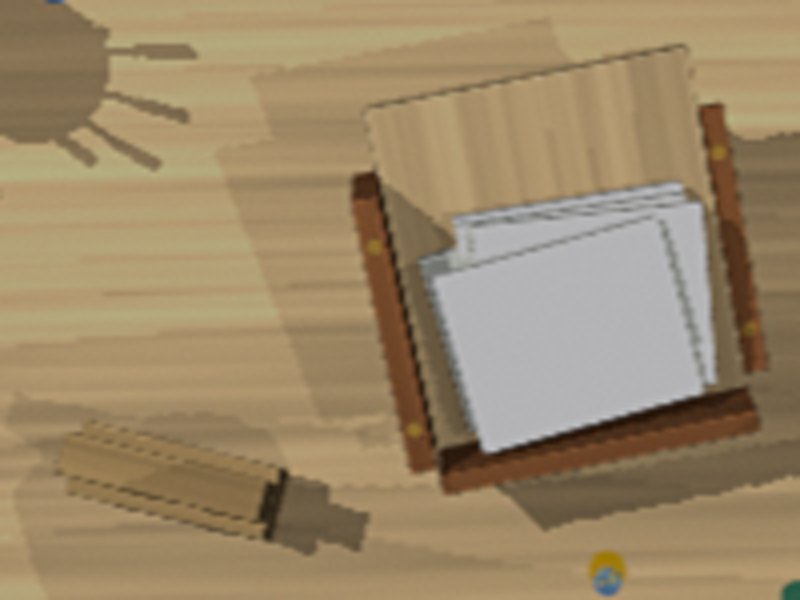

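View pics/scz.png

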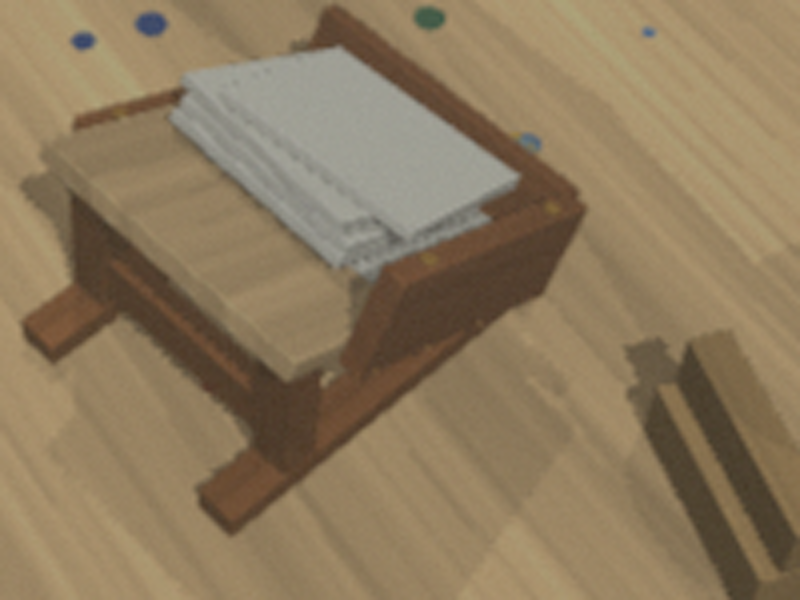

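The close views show a tall fence on the left (+y, block side), ledge towards the robot, and an open strip on the right. Next I'll fit the stand and block poses from corner pixels.

```bash
cat > h.py <<'E'
import numpy as np,cv2
from scipy.spatial.transform import Rotation as R
from scipy.optimize import least_squares
from workcell import observe, imaging, bot
def rpy(v): return R.from_euler("xyz",v)
CAM={"scene":(524.4672,320.967,235.864,[0.92706966,0.5172374,0.88905143],[-2.46259189,-0.00703647,2.57990413]),
"top":(593.6451,323.974,240.364,[0.36214223,0.00343998,1.33165005],[-2.97480424,-0.01443478,-1.59496227])}
def proj(P,cam):
    f,cx,cy,e,o=CAM[cam]; q=rpy(o).inv().apply(np.atleast_2d(P)-e)
    return np.c_[cx+f*q[:,0]/q[:,2],cy+f*q[:,1]/q[:,2]]
def wproj(P,f,p,r):
    T=np.array(f["tool_from_camera"]); t=r.inv().apply(np.atleast_2d(P)-p); q=(t-T[:3,3])@T[:3,:3]
    return np.c_[f["cx"]+f["fx"]*q[:,0]/q[:,2],f["cy"]+f["fy"]*q[:,1]/q[:,2]]
def stand(p): return np.array([p[0],p[1],.05]), R.from_euler("z",p[2])*R.from_euler("y",-np.radians(25))
def block(p): return np.array([p[0],p[1],0]), R.from_euler("z",p[2])
def fit(fr,obs,p0):
    def res(p):
        t,r=fr(p); return np.concatenate([(proj(t+r.apply(np.array(P)/1e3),c)-uv).ravel() for c,P,uv in obs])
    s=least_squares(res,p0,loss="soft_l1"); return s.x,res(s.x).reshape(-1,2)
def go(p,Rt):
    "shift (mm) and turn (deg) from the measured pose to the target TCP pose"
    s=observe();r0=rpy(s["tool_rot"])
    print("SHIFT m",np.round(r0.inv().apply(np.array(p)-s["position"]),4),"TURN deg",np.round((r0.inv()*Rt).as_rotvec(degrees=True),2))
E
cat > fit0.py <<'E'
from h import *
T=lambda u,v:np.array([u/4+165-.375,v/4+190-.375]); S=lambda u,v:np.array([u/4+275-.375,v/4+195-.375])
obs=[("top",[190,85,0],T(366,106)),("top",[190,-85,0],T(686,46)),("top",[-12,85,40],T(445,492)),("top",[-12,-85,40],T(760,428)),
("scene",[190,85,0],S(290,365)),("scene",[190,-85,0],S(42,148)),("scene",[-12,-85,40],S(333,8)),("scene",[5,99,45],S(583,210)),("top",[5,99,45],T(410,470)),("top",[155,99,45],T(353,202)),("scene",[155,85,45],S(383,265))]
p,e=fit(stand,obs,[.35,.05,.15]);print("stand",p);print(np.round(e,1))
E
python3 fit0.py; python3 - <<'E'
from h import *
T=lambda u,v:np.array([u/4+165-.375,v/4+190-.375])
obs=[("top",[11,55,76],T(85,437)),("top",[-11,55,76],T(60,470)),("top",[11,-55,76],T(282,487)),("top",[-11,-55,76],T(268,528)),("top",[20,-55,40],T(288,468)),("top",[-20,-55,40],T(262,540))]
p,e=fit(block,obs,[.2,.2,.3]);print("block",p);print(np.round(e,1))
for q in([.2,.2,.3],[.2,.2,-.3]): print(proj(block(q)[0]+block(q)[1].apply(np.array([[0,55,76],[0,-55,76]])/1e3),"top"))
E
```

```text
stand [0.46284533 0.00645202 0.17934437]
[[-0.4  0.3]
 [ 0.2 -0.7]
 [-0.3  0.4]
 [ 0.4  0. ]
 [ 0.4  0.5]
 [-0.9 -1.6]
 [ 0.2 -0.8]
 [ 0.9 -0.2]
 [ 0.3  0.7]
 [-0.7 -0.7]
 [-1.1  0.6]]
block [ 0.43191391  0.2285655  -0.27921921]
[[-2.3 -1.4]
 [ 0.9  0.5]
 [-1.1 -0.6]
 [-0.6 -0.6]
 [ 0.8  0.9]
 [ 2.1  1. ]]
[[194.38889734 432.48648235]
 [246.2663527  414.5180777 ]]
[[194.58025642 415.89968688]
 [246.30605581 431.07233852]]
```

```bash
cat >> h.py <<'E'
def Rd(psi,tilt=None): # tool down at heading psi
    return R.from_euler("z",psi)*R.from_euler("x",np.pi)
def chain(*poses):
    s=observe();p0,r0=s["position"],rpy(s["tool_rot"])
    for p,Rt in poses:
        p=np.array(p);print("SHIFT m",np.round(r0.inv().apply(p-p0),4),"TURN deg",np.round((r0.inv()*Rt).as_rotvec(degrees=True),2));p0,r0=p,Rt
E
python3 - <<'E'
from h import *
b=[.432,.2286,-.279]
chain(([.50,-.22,.27],Rd(.7)),([.432,.2286,.20],Rd(b[2]+np.pi/2)))
# pot
f=lambda x:(proj([[x[0],x[1],0]],"top")-[[148,200]]).ravel()
print(least_squares(f,[.5,.3]).x)
E
```

```text
SHIFT m [ 0.4037 -0.2567 -0.039 ] TURN deg [ -0.06  -0.   -21.5 ]
SHIFT m [ 0.237  -0.3869  0.07  ] TURN deg [  0.     0.   -33.91]
[0.688345   0.37968909]
```

>>> {"op": "send_rows", "data": {
  "plan": "0.404 -0.257 -0.039 0 0 -21.5 0.085; 0.404 -0.257 -0.039 0 0 -21.5 0.085; 0.404 -0.257 -0.039 0 0 -21.5 0.085; 0.404 -0.257 -0.039 0 0 -21.5 0.085; 0.404 -0.257 -0.039 0 0 -21.5 0.085; 0.404 -0.257 -0.039 0 0 -21.5 0.085; 0.404 -0.257 -0.039 0 0 -21.5 0.085; 0.404 -0.257 -0.039 0 0 -21.5 0.085; 0.404 -0.257 -0.039 0 0 -21.5 0.085; 0.404 -0.257 -0.039 0 0 -21.5 0.085"
}}

```text
clock: 0.93
position: [0.4611, -0.2675, 0.2652]
tool_rot: [-3.141, 0.0, 0.7]
force: [0.3, -1.2, -0.2]
grip_width: 0.085
finger_force: 0.0
```

```bash
python3 - <<'E'
from h import *
s=observe();print(s["position"],s["tool_rot"],s["clock"],s["qpos"])
chain(([.432,.2286,.20],Rd(-.279+np.pi/2)))
E
```

```text
[ 0.46110836 -0.26746894  0.26524346] [-3.14145880e+00  2.19198179e-04  6.99812266e-01] 0.9333 [ 0.61344291  0.3473123  -0.25796907  1.79241854  0.10254574  1.01507931
 -0.55497995]
SHIFT m [ 0.2973 -0.3982  0.0652] TURN deg [-1.000e-02  1.000e-02 -3.392e+01]
```

>>> {"op": "send_rows", "data": {
  "plan": "0.13 -0.2 0 0 0 -20 0.085; 0.13 -0.2 0 0 0 -20 0.085; 0.13 -0.2 0 0 0 -20 0.085; 0.13 -0.2 0 0 0 -20 0.085; 0.26 -0.38 0.06 0 0 -33.9 0.085; 0.26 -0.38 0.06 0 0 -33.9 0.085; 0.26 -0.38 0.06 0 0 -33.9 0.085; 0.26 -0.38 0.06 0 0 -33.9 0.085; 0.26 -0.38 0.06 0 0 -33.9 0.085; 0.26 -0.38 0.06 0 0 -33.9 0.085"
}}

```text
clock: 1.77
position: [0.418, 0.1418, 0.2148]
tool_rot: [3.141, 0.0, 1.291]
force: [2.2, -0.9, -0.2]
grip_width: 0.085
finger_force: 0.0
```

>>> {"op": "send_rows", "data": {
  "plan": "0.01 -0.02 0 0 0 0 0.085; 0.02 -0.04 0 0 0 0 0.085; 0.02 -0.04 0 0 0 0 0.085; 0.02 -0.04 0 0 0 0 0.085; 0.02 -0.04 0 0 0 0 0.085"
}}

```text
clock: 2.18
position: [0.3861, 0.1699, 0.2151]
tool_rot: [3.141, 0.0, 1.291]
force: [0.5, -0.7, -0.1]
grip_width: 0.085
finger_force: 0.0
```

```bash
python3 - <<'E'
from h import *
s=observe();f=imaging.grab_frame("wrist");print(s["position"],s["tool_rot"],s["clock"])
im=f["color"][:,:,::-1].copy()
b=[.432,.2286,-.279];t,r=block(b)
P=np.array([[x,y,z] for z in(40,76) for x,y in((((20,55),(20,-55),(-20,-55),(-20,55))) if z==40 else ((11,55),(11,-55),(-11,-55),(-11,55)))])/1e3
u=wproj(t+r.apply(P),f,s["position"],rpy(s["tool_rot"]));print(np.round(u))
for q in u: cv2.circle(im,tuple(int(a) for a in q),3,(0,0,255),1)
cv2.imwrite("pics/w1.png",im);cv2.imwrite("pics/w1raw.png",f["color"][:,:,::-1])
chain(([.432,.2286,.20],Rd(-.279+np.pi/2)))
E
```

```text
[0.38611891 0.1699193  0.21511417] [3.14139378e+00 1.72717070e-04 1.29131126e+00] 2.1833
[[383.  58.]
 [377. 203.]
 [329. 203.]
 [330.  58.]
 [378.  47.]
 [372. 211.]
 [342. 211.]
 [345.  47.]]
SHIFT m [0.0692 0.0276 0.0151] TURN deg [ 0.01  0.01 -0.08]
```

View pics/w1.png

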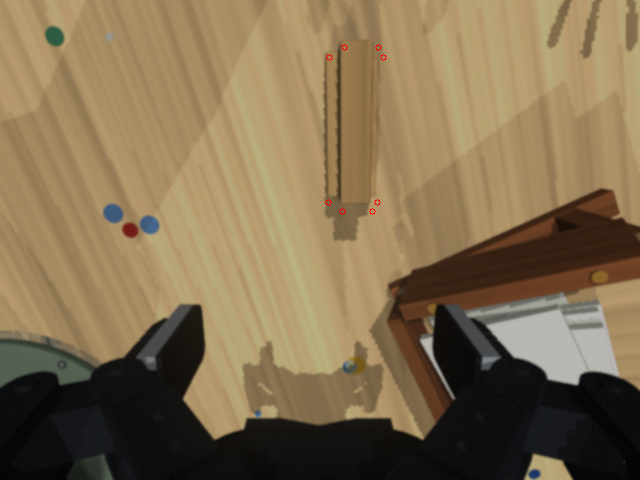

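The rib top runs from (341,39)–(375,39) to (339,203)–(369,203), a few pixels off the prediction, so I'll refit and go down.

```bash
python3 - <<'E'
from h import *
import pickle
s=observe();f=imaging.grab_frame("wrist");p,r=s["position"],rpy(s["tool_rot"])
O=[([-11,55,76],(341,39)),([11,55,76],(376,39)),([-11,-55,76],(339,203)),([11,-55,76],(369,203)),([-20,55,40],(327,52)),([-20,-55,40],(325,197))]
def res(q):
    t,rr=block(q);return np.concatenate([(wproj(t+rr.apply(np.array(P)/1e3),f,p,r)-uv).ravel() for P,uv in O])
q=least_squares(res,[.432,.2286,-.279]);print(q.x,np.round(q.fun,1))
b=q.x
chain(([b[0],b[1],.10],Rd(b[2]+np.pi/2)),([b[0],b[1],.044],Rd(b[2]+np.pi/2)))
# stand check
st=stand([.46285,.00645,.17934]);print(np.round(wproj(st[0]+st[1].apply(np.array([[5,99,45],[155,99,45],[5,85,45],[-12,85,40],[0,85,40]])/1e3),f,p,r)))
E
```

```text
[ 0.43138731  0.23388009 -0.28292275] [ 0.6 -0.2 -0.9 -0.2 -0.1  1.4 -0.1  1.4 -0.2 -1.8  0.8 -0.3]
SHIFT m [0.0742 0.0256 0.1151] TURN deg [0.   0.   0.13]
SHIFT m [ 0.    -0.     0.056] TURN deg [0. 0. 0.]
[[402. 305.]
 [658. 252.]
 [410. 320.]
 [391. 320.]
 [405. 318.]]
```

>>> {"op": "send_rows", "data": {
  "plan": "0.037 0.013 0.04 0 0 0.1 0.085; 0.074 0.026 0.08 0 0 0.1 0.085; 0.074 0.026 0.11 0 0 0.1 0.085; 0.074 0.026 0.115 0 0 0.1 0.085; 0.074 0.026 0.14 0 0 0.1 0.085; 0.074 0.026 0.16 0 0 0.1 0.085; 0.074 0.026 0.17 0 0 0.1 0.085; 0.074 0.026 0.171 0 0 0.1 0.085; 0.074 0.026 0.171 0 0 0.1 0.085",
  "grip_force": 70
}}

```text
clock: 3.03
position: [0.4313, 0.2341, 0.0443]
tool_rot: [-3.141, 0.0, 1.289]
force: [-0.0, 0.3, 0.7]
grip_width: 0.0848
finger_force: 0.0
```

```bash
python3 - <<'E'
from h import *
chain(([.4314,.2339,.044],Rd(-.283+np.pi/2)))
E
```

```text
SHIFT m [-0.0002  0.0001  0.0003] TURN deg [-0.01  0.02  0.1 ]
```

>>> {"op": "send_rows", "data": {
  "plan": "0 0 0 0 0 0 0.01; 0 0 0 0 0 0 0.01; 0 0 0 0 0 0 0.01; 0 0 0 0 0 0 0.01; 0 0 0 0 0 0 0.01; 0 0 0 0 0 0 0.01; 0 0 0 0 0 0 0.01; 0 0 0 0 0 0 0.01; 0 0 0 0 0 0 0.01; 0 0 0 0 0 0 0.01",
  "grip_force": 90
}}

```text
clock: 3.87
position: [0.4314, 0.2344, 0.0447]
tool_rot: [3.141, -0.0, 1.29]
force: [-1.6, -2.2, 13.0]
grip_width: 0.021
finger_force: 88.3
```

>>> {"op": "send_rows", "data": {
  "plan": "0 0 -0.02 0 0 0 0.01; 0 0 -0.06 0 0 0 0.01; 0 0 -0.1 0 0 0 0.01; 0 0 -0.14 0 0 0 0.01; 0 0 -0.18 0 0 0 0.01; 0 0 -0.19 0 0 0 0.01; 0 0 -0.19 0 0 0 0.01; 0 0 -0.19 0 0 0 0.01"
}}

```text
clock: 4.53
position: [0.4311, 0.234, 0.2339]
tool_rot: [3.141, -0.0, 1.289]
force: [-0.1, -0.1, -3.1]
grip_width: 0.021
finger_force: 88.7
```

```bash
python3 - <<'E'
from h import *
s=observe();f=imaging.grab_frame("wrist");g=imaging.grab_frame("scene")
cv2.imwrite("pics/w2.png",np.hstack([cv2.resize(f["color"],(400,300)),cv2.resize(g["color"],(400,300))])[:,:,::-1])
cv2.imwrite("pics/w2raw.png",f["color"][:,:,::-1])
np.save("w2.npy",np.r_[s["position"],s["tool_rot"]])
E
```

```text
(no output)
```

View pics/w2.png

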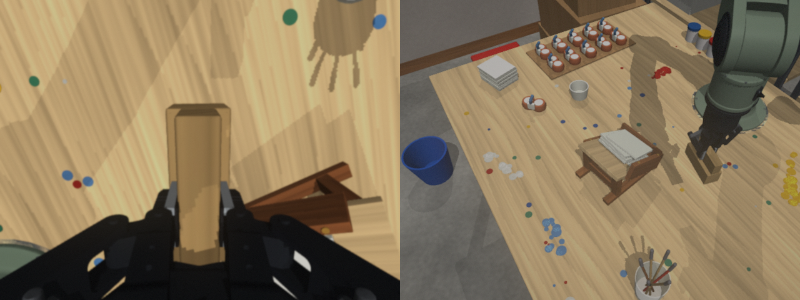

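The block is held by the rib, clear of the bench. Now I'll work out the stack's extents and the working poses in the stand frame.

```bash
cat >> h.py <<'E'
ST=[.46285,.00645,.17934]
def sp(x,y,z): t,r=stand(ST);return t+r.apply(np.array([x,y,z])/1e3)
H=44.7
def side(x,y,z): # block centre-bottom at stand (x,y,z) mm, rib along stand x
    t,r=stand(ST);Rt=r*R.from_euler("x",np.pi);return sp(x,y,z+H),Rt
def down(x,y,z): # rib along stand y
    t,r=stand(ST);Rt=r*R.from_euler("z",np.pi/2)*R.from_euler("x",np.pi);return sp(x,y,z+H),Rt
def where(mode):
    s=observe();t,r=stand(ST);q=r.inv().apply(s["position"]-t)*1e3;q[2]-=H
    e=(r.inv()*rpy(s["tool_rot"])*R.from_euler("x",np.pi)*R.from_euler("z",-np.pi/2 if mode=="side0" else 0))
    print("clock",s["clock"],"stand pos",np.round(q,1),"rot",np.round(e.as_euler("ZYX",degrees=True),1),"F stand",np.round(r.inv().apply(s["force"]),1),"Mz",np.round(r.inv().apply(s["moment"]),2))
E
python3 - <<'E'
from h import *
T=lambda u,v:np.array([u/4+165-.375,v/4+190-.375])
def bp(uv,z):
    return np.round(least_squares(lambda q:(proj([sp(q[0],q[1],z)],"top")-uv).ravel(),[80,0]).x,0)
for n,uv,z in[("t5",(435,275),35),("t5",(660,215),35),("t5",(705,395),35),("t5",(487,452),35),("a",(455,215),21),("a",(683,183),21),("b",(702,205),21),("b",(715,385),21),("c",(420,262),14)]:
    print(n,uv,z,bp(T(*uv),z))
chain(side(75,-120,60),side(75,-120,15))
E
```

```text
t5 (435, 275) 35 [104.  66.]
t5 (660, 215) 35 [112. -53.]
t5 (705, 395) 35 [ 11. -59.]
t5 (487, 452) 35 [ 4. 59.]
a (455, 215) 21 [130.  50.]
a (683, 183) 21 [122. -69.]
b (702, 205) 21 [109. -76.]
b (715, 385) 21 [ 10. -66.]
c (420, 262) 14 [107.  73.]
SHIFT m [-0.3065  0.1687  0.0563] TURN deg [-13.9   22.49  62.58]
SHIFT m [0.    0.    0.045] TURN deg [0. 0. 0.]
```

```bash
python3 - <<'E'
from h import *
print(down(165,8,70)[0])
chain(down(165,8,70),down(165,8,12))
E
```

```text
[0.56086849 0.03234995 0.22368552]
SHIFT m [-0.1575  0.1811  0.009 ] TURN deg [-24.66   5.82 -25.93]
SHIFT m [ 0.    -0.     0.058] TURN deg [0. 0. 0.]
```

>>> {"op": "send_rows", "data": {
  "plan": "-0.04 0.045 -0.02 -6 1.5 -6.5 0.01; -0.08 0.09 -0.02 -12 3 -13 0.01; -0.11 0.125 -0.01 -18 4.4 -19 0.01; -0.14 0.16 0 -24.7 5.8 -25.9 0.01; -0.157 0.181 0.009 -24.7 5.8 -25.9 0.01; -0.157 0.181 0.009 -24.7 5.8 -25.9 0.01; -0.157 0.181 0.009 -24.7 5.8 -25.9 0.01; -0.157 0.181 0.009 -24.7 5.8 -25.9 0.01; -0.157 0.181 0.009 -24.7 5.8 -25.9 0.01"
}}

```text
clock: 5.38
position: [0.5608, 0.0338, 0.2238]
tool_rot: [2.705, -0.002, 1.75]
force: [-0.1, 0.0, -1.8]
grip_width: 0.0208
finger_force: 88.7
```

```bash
python3 - <<'E'
from h import *
where("down")
chain(down(165,8,12))
s=observe();f=imaging.grab_frame("wrist");g=imaging.grab_frame("scene")
cv2.imwrite("pics/w3.png",np.hstack([cv2.resize(f["color"],(400,300)),cv2.resize(g["color"][150:350,230:497],(400,300))])[:,:,::-1])
E
```

```text
clock 5.3833 stand pos [165.2   9.4  70. ] rot [89.9 -0.1 -0. ] F stand [-0.9  0.  -1.6] Mz [0.01 0.69 0.  ]
SHIFT m [-0.0015 -0.0003  0.058 ] TURN deg [ 0.02 -0.07 -0.07]
```

View pics/w3.png

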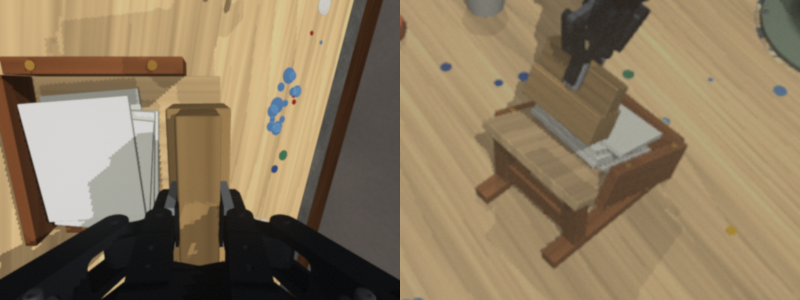

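>>> {"op": "send_rows", "data": {
  "plan": "0 0 0.03 0 0 0 0.01; 0 0 0.05 0 0 0 0.01; 0 0 0.06 0 0 0 0.01; 0 0 0.066 0 0 0 0.01; 0 0 0.066 0 0 0 0.01; 0 0 0.066 0 0 0 0.01"
}}

```text
clock: 5.98
position: [0.5889, 0.0393, 0.1657]
tool_rot: [2.703, -0.0, 1.751]
force: [-0.5, -0.2, -1.6]
grip_width: 0.0208
finger_force: 88.9
```

>>> {"op": "send_rows", "data": {
  "plan": "0 0 0.001 0 0 0 0.01; 0 0 0.001 0 0 0 0.01; 0 0 0.001 0 0 0 0.01"
}}

```text
clock: 6.23
position: [0.5896, 0.0383, 0.1651]
tool_rot: [2.702, -0.0, 1.749]
force: [-0.1, 0.5, -2.6]
grip_width: 0.0207
finger_force: 88.9
```

>>> {"op": "send_rows", "data": {
  "plan": "0 0 0.001 0 0 0 0.01; 0 0 0.001 0 0 0 0.01; 0 0 0.001 0 0 0 0.01"
}}

```text
clock: 6.48
position: [0.5899, 0.0384, 0.1637]
tool_rot: [2.702, -0.0, 1.749]
force: [0.6, -0.2, -2.2]
grip_width: 0.021
finger_force: 88.9
```

>>> {"op": "send_rows", "data": {
  "plan": "0 0 0.001 0 0 0 0.01; 0 0 0.001 0 0 0 0.01; 0 0 0.001 0 0 0 0.01"
}}

```text
clock: 6.73
position: [0.5903, 0.0386, 0.1626]
tool_rot: [2.703, -0.0, 1.75]
force: [0.3, 0.7, -1.2]
grip_width: 0.0206
finger_force: 88.9
```

```bash
python3 - <<'E'
from h import *
where("down")
E
```

```text
clock 6.7333 stand pos [166.5   8.9   1.9] rot [90.  -0.  -0.1] F stand [-0.1  0.6 -1.3] Mz [-0.03  0.67 -0.03]
```

>>> {"op": "send_rows", "data": {
  "plan": "0 0 0.001 0 0 0 0.01; 0 0 0.001 0 0 0 0.01; 0 0 0.001 0 0 0 0.01"
}}

```text
clock: 6.98
position: [0.5907, 0.0387, 0.1623]
tool_rot: [2.702, 0.0, 1.75]
force: [-11.3, -1.1, 15.9]
grip_width: 0.0207
finger_force: 91.4
```

>>> {"op": "send_rows", "data": {
  "plan": "0 0 0.001 0 0 0 0.01; 0 0 0.001 0 0 0 0.01; 0 0 0.001 0 0 0 0.01"
}}

```text
clock: 7.23
position: [0.5908, 0.0387, 0.1623]
tool_rot: [2.701, 0.001, 1.749]
force: [-30.4, -3.7, 43.2]
grip_width: 0.0207
finger_force: 96.1
```

```bash
python3 - <<'E'
from h import *
where("down")
E
```

```text
clock 7.2333 stand pos [166.8   8.9   1.4] rot [90.   0.1 -0.2] F stand [-9.5  1.8 52. ] Mz [ 0.64  3.14 -0.  ]
```

>>> {"op": "send_rows", "data": {
  "plan": "0 0 -0.0035 0 0 0 0.01; 0 0 -0.0035 0 0 0 0.01; 0 -0.005 -0.0035 0 0 0 0.01; 0 -0.01 -0.0035 0 0 0 0.01; 0 -0.013 -0.0035 0 0 0 0.01; 0 -0.015 -0.0035 0 0 0 0.01; 0 -0.017 -0.0035 0 0 0 0.01; 0 -0.019 -0.0035 0 0 0 0.01; 0 -0.021 -0.0035 0 0 0 0.01; 0 -0.023 -0.0035 0 0 0 0.01"
}}

```text
clock: 8.07
position: [0.5692, 0.0349, 0.1542]
tool_rot: [2.702, -0.0, 1.75]
force: [0.2, 0.5, -2.5]
grip_width: 0.0209
finger_force: 88.8
```

>>> {"op": "send_rows", "data": {
  "plan": "0 -0.0015 0 0 0 0 0.01; 0 -0.003 0 0 0 0 0.01; 0 -0.0045 0 0 0 0 0.01; 0 -0.006 0 0 0 0 0.01; 0 -0.0075 0 0 0 0 0.01; 0 -0.009 0 0 0 0 0.01; 0 -0.0105 0 0 0 0 0.01; 0 -0.012 0 0 0 0 0.01; 0 -0.013 0 0 0 0 0.01; 0 -0.014 0 0 0 0 0.01"
}}

```text
clock: 8.9
position: [0.5568, 0.0326, 0.1484]
tool_rot: [2.702, -0.0, 1.75]
force: [2.7, 0.7, -0.5]
grip_width: 0.0206
finger_force: 88.7
```

```bash
python3 - <<'E'
from h import *
where("down")
E
```

```text
clock 8.9 stand pos [129.6   8.9   3.4] rot [90.  -0.  -0.2] F stand [ 2.3  0.3 -1.6] Mz [-0.06  0.01 -0.03]
```

>>> {"op": "send_rows", "data": {
  "plan": "0 -0.0007 0 0 0 0 0.01; 0 -0.0014 0 0 0 0 0.01; 0 -0.0021 0 0 0 0 0.01; 0 -0.0028 0 0 0 0 0.01; 0 -0.0035 0 0 0 0 0.01; 0 -0.004 0 0 0 0 0.01; 0 -0.0045 0 0 0 0 0.01"
}}

```text
clock: 9.48
position: [0.5529, 0.0319, 0.1465]
tool_rot: [2.702, -0.001, 1.75]
force: [2.9, 1.7, 0.0]
grip_width: 0.0204
finger_force: 88.8
```

>>> {"op": "send_rows", "data": {
  "plan": "0 -0.0004 0 0 0 0 0.01; 0 -0.0008 0 0 0 0 0.01; 0 -0.0012 0 0 0 0 0.01; 0 -0.0015 0 0 0 0 0.01"
}}

```text
clock: 9.82
position: [0.5519, 0.0317, 0.1461]
tool_rot: [2.702, -0.0, 1.75]
force: [6.1, 0.9, 0.8]
grip_width: 0.021
finger_force: 88.7
```

```bash
python3 - <<'E'
from h import *
where("down")
E
```

```text
clock 9.8167 stand pos [124.1   8.9   3.4] rot [90.  -0.  -0.2] F stand [ 5.9 -0.2 -1.9] Mz [-0.12 -1.25  0.07]
```

```bash
python3 - <<'E'
from h import *
chain(down(128,9,3.4),down(128,9,75),side(64,-115,75),side(64,-115,3.4))
E
```

```text
SHIFT m [0.0001 0.0039 0.    ] TURN deg [ 0.21 -0.01 -0.04]
SHIFT m [-0.      0.     -0.0716] TURN deg [0. 0. 0.]
SHIFT m [-0.124 -0.064 -0.   ] TURN deg [ 0. -0. 90.]
SHIFT m [ 0.     -0.      0.0716] TURN deg [0. 0. 0.]
```

>>> {"op": "send_rows", "data": {
  "plan": "0 0.004 0 0 0 0 0.01; 0 0.004 -0.002 0 0 0 0.01; 0 0.004 -0.03 0 0 0 0.01; 0 0.004 -0.06 0 0 0 0.01; 0 0.004 -0.0715 0 0 7 0.01; -0.015 -0.005 -0.0715 0 0 14 0.01; -0.03 -0.015 -0.0715 0 0 21 0.01; -0.05 -0.025 -0.0715 0 0 28 0.01; -0.07 -0.035 -0.0715 0 0 35 0.01; -0.09 -0.045 -0.0715 0 0 42 0.01"
}}

```text
clock: 10.65
position: [0.4964, -0.0706, 0.1909]
tool_rot: [2.809, -0.29, 1.06]
force: [0.6, 0.5, -1.9]
grip_width: 0.0206
finger_force: 89.0
```

```bash
python3 - <<'E'
from h import *
where("down")
chain(side(64,-115,75))
E
```

```text
clock 10.65 stand pos [ 77.  -81.7  74.9] rot [47.6 -0.1 -0.1] F stand [-0.2  0.4 -2.1] Mz [-0.    0.62 -0.  ]
SHIFT m [-0.0333  0.0128 -0.0001] TURN deg [ 3.000e-02 -9.000e-02  4.763e+01]
```

>>> {"op": "send_rows", "data": {
  "plan": "-0.01 0.004 0 0 0 7 0.01; -0.02 0.008 0 0 0 14 0.01; -0.033 0.013 0 0 0 21 0.01; -0.033 0.013 0 0 0 28 0.01; -0.033 0.013 0 0 0 35 0.01; -0.033 0.013 0 0 0 42 0.01; -0.033 0.013 0 0 0 47.6 0.01; -0.033 0.013 0 0 0 47.6 0.01; -0.033 0.013 0 0 0 47.6 0.01"
}}

```text
clock: 11.4
position: [0.4918, -0.1041, 0.1858]
tool_rot: [3.138, -0.438, 0.19]
force: [-0.0, 0.1, -1.6]
grip_width: 0.021
finger_force: 89.0
```

```bash
python3 - <<'E'
from h import *
where("down")
chain(side(64,-115,75),side(64,-115,3.4))
E
```

```text
clock 11.4 stand pos [  65.3 -114.    74.7] rot [ 0.6 -0.1  0. ] F stand [-0.7  0.1 -1.4] Mz [ 0.02  0.65 -0.02]
SHIFT m [-0.0014  0.001  -0.0003] TURN deg [-0.03 -0.1   0.55]
SHIFT m [ 0.     -0.      0.0716] TURN deg [0. 0. 0.]
```

>>> {"op": "send_rows", "data": {
  "plan": "-0.001 0.001 0.03 0 0 0 0.01; -0.001 0.001 0.055 0 0 0 0.01; -0.001 0.001 0.07 0 0 0 0.01; -0.001 0.001 0.0713 0 0 0 0.01; -0.001 0.001 0.0713 0 0 0 0.01; -0.001 0.001 0.0713 0 0 0 0.01; -0.001 0.001 0.0713 0 0 0 0.01"
}}

```text
clock: 11.98
position: [0.5216, -0.0997, 0.1202]
tool_rot: [3.138, -0.439, 0.19]
force: [-0.2, 0.1, -2.1]
grip_width: 0.0209
finger_force: 88.9
```

```bash
python3 - <<'E'
from h import *
where("down")
chain(side(64,-115,3.4))
E
```

```text
clock 11.9833 stand pos [  64.9 -114.9    2.5] rot [ 0.6 -0.2  0.1] F stand [-1.   0.1 -1.8] Mz [-0.07  0.7   0.01]
SHIFT m [-0.0009  0.     -0.0009] TURN deg [-0.07 -0.17  0.57]
```

>>> {"op": "send_rows", "data": {
  "plan": "0 0 -0.001 0 0 0.6 0.01; 0 -0.005 -0.001 0 0 0.6 0.01; 0 -0.01 -0.001 0 0 0.6 0.01; 0 -0.014 -0.001 0 0 0.6 0.01; 0 -0.016 -0.001 0 0 0.6 0.01; 0 -0.018 -0.001 0 0 0.6 0.01; 0 -0.02 -0.001 0 0 0.6 0.01; 0 -0.022 -0.001 0 0 0.6 0.01; 0 -0.024 -0.001 0 0 0.6 0.01; 0 -0.026 -0.001 0 0 0.6 0.01"
}}

```text
clock: 12.82
position: [0.5172, -0.0758, 0.1246]
tool_rot: [-3.138, -0.435, 0.175]
force: [2.6, -1.3, -3.1]
grip_width: 0.0208
finger_force: 88.8
```

>>> {"op": "send_rows", "data": {
  "plan": "0 -0.0015 0 0 0 0 0.01; 0 -0.003 0 0 0 0 0.01; 0 -0.0045 0 0 0 0 0.01; 0 -0.006 0 0 0 0 0.01; 0 -0.0075 0 0 0 0 0.01; 0 -0.009 0 0 0 0 0.01; 0 -0.0105 0 0 0 0 0.01; 0 -0.012 0 0 0 0 0.01; 0 -0.0135 0 0 0 0 0.01; 0 -0.015 0 0 0 0 0.01"
}}

```text
clock: 13.65
position: [0.5155, -0.0619, 0.1274]
tool_rot: [-3.135, -0.43, 0.176]
force: [0.5, -3.8, -3.7]
grip_width: 0.0206
finger_force: 88.7
```

```bash
python3 - <<'E'
from h import *
where("down")
s=observe();f=imaging.grab_frame("wrist");g=imaging.grab_frame("top");h=imaging.grab_frame("scene")
cv2.imwrite("pics/w4.png",np.hstack([cv2.resize(f["color"],(400,400)),cv2.resize(h["color"][170:310,270:450],(400,400))])[:,:,::-1])
E
```

```text
clock 13.65 stand pos [ 68.6 -76.7   8.7] rot [-0.2  0.3  0.3] F stand [-1.7 -3.8 -3.2] Mz [-0.97  0.92  0.16]
```

View pics/w4.png

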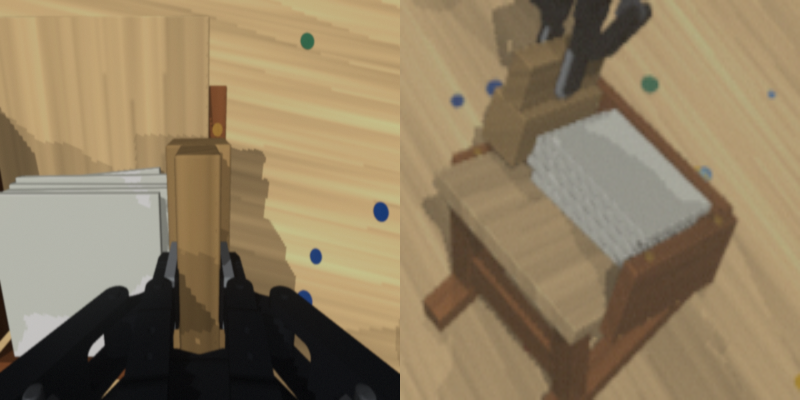

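The view shows the block side-on to the stack, with the tiles moving ahead of it, but the block has ridden up to z of about 8.7 mm. I'll check for a joint at its limit.

```bash
python3 - <<'E'
from h import *
s=observe();print(np.round(s["qpos"],3))
where("d");chain(side(66,-76.7,3.4))
E
```

```text
[ 0.572  0.458 -0.614  2.277  1.227  0.161 -2.519]
clock 13.8 stand pos [ 68.8 -76.5   8.8] rot [-0.2  0.3  0.3] F stand [-1.6 -2.7 -2.2] Mz [-0.43  0.9   0.08]
SHIFT m [-0.0027  0.0003  0.0054] TURN deg [-0.29  0.32 -0.17]
```

```bash
python3 - <<'E'
from h import *
import workcell
print([a for a in dir(bot) if a[0]!='_'],[a for a in dir(workcell) if a[0]!='_'])
E
```

```text
['IKError', 'job_done', 'tcp_to_grasp'] ['bot', 'imaging', 'observe']
```

>>> {"op": "send_rows", "data": {
  "plan": "0 0.002 0 0 0 0 0.01; 0 0.004 -0.02 0 0 0 0.01; 0 0.004 -0.05 0 0 0 0.01; 0 0.004 -0.07 0 0 0 0.01; 0 0.004 -0.075 0 0 -7 0.01; 0 0.004 -0.075 0 0 -14 0.01; 0 0.004 -0.075 0 0 -21 0.01; 0 0.004 -0.075 0 0 -28 0.01; 0 0.004 -0.075 0 0 -35 0.01; 0 0.004 -0.075 0 0 -42 0.01"
}}

```text
clock: 14.63
position: [0.4857, -0.0719, 0.1959]
tool_rot: [2.845, -0.318, 0.964]
force: [-0.4, -0.5, -2.4]
grip_width: 0.0204
finger_force: 88.7
```

```bash
python3 - <<'E'
from h import *
s=observe();print(np.round(s["qpos"],3))
where("d");chain(down(90,-40,75))
E
```

```text
[ 1.121  0.456 -1.244  2.262  0.943  0.433 -1.463]
clock 14.6333 stand pos [ 69.4 -81.2  83.9] rot [42.1  0.   0.4] F stand [-1.4 -0.4 -1.9] Mz [-0.03  0.7   0.  ]
SHIFT m [ 0.0429 -0.0166  0.009 ] TURN deg [ -0.38  -0.14 -47.85]
```

```bash
cat >> h.py <<'E'
def side2(x,y,z):
    p,r=side(x,y,z);return p,r*R.from_euler("z",np.pi)
E
python3 - <<'E'
from h import *
chain(down(69,-115,75),side2(66,-115,75))
E
```

```text
SHIFT m [-0.023   0.0249  0.0087] TURN deg [ -0.38  -0.14 -47.85]
SHIFT m [ 0.    -0.003 -0.   ] TURN deg [  0.   0. -90.]
```

>>> {"op": "send_rows", "data": {
  "plan": "-0.01 -0.01 0 0 0 -7 0.01; -0.02 -0.02 0 0 0 -14 0.01; -0.025 -0.023 0 0 0 -21 0.01; -0.025 -0.023 0 0 0 -28 0.01; -0.025 -0.023 0 0 0 -35 0.01; -0.025 -0.023 0 0 0 -42 0.01; -0.025 -0.023 0 0 0 -49 0.01; -0.025 -0.023 0 0 0 -56 0.01; -0.025 -0.023 0 0 0 -63 0.01; -0.025 -0.023 0 0 0 -70 0.01"
}}

```text
clock: 15.47
position: [0.4552, -0.0768, 0.1816]
tool_rot: [2.737, 0.154, 2.106]
force: [-1.3, -0.2, -1.7]
grip_width: 0.0209
finger_force: 88.7
```

>>> {"op": "send_rows", "data": {
  "plan": "0 0 0 0 0 -7 0.01; 0 0 0 0 0 -14 0.01; 0 0 0 0 0 -21 0.01; 0 0 0 0 0 -28 0.01; 0 0 0 0 0 -35 0.01; 0 0 0 0 0 -42 0.01; 0 0 0 0 0 -49 0.01; 0 0 0 0 0 -56 0.01; 0 0 0 0 0 -63 0.01; 0 0 0 0 0 -67 0.01"
}}

```text
clock: 16.3
position: [0.4552, -0.0768, 0.1816]
tool_rot: [3.13, 0.431, -2.977]
force: [-0.1, 0.7, -1.5]
grip_width: 0.0207
finger_force: 88.8
```

```bash
python3 - <<'E'
from h import *
s=observe();print(np.round(s["qpos"],3))
where("d");chain(side2(66,-115,75),side2(66,-115,12))
E
```

```text
[ 1.28   0.601 -1.473  2.334  1.192  0.575  0.712]
clock 16.3 stand pos [ 35.4 -80.5  84. ] rot [179.2  -0.3  -0.3] F stand [-0.6  0.7 -1.4] Mz [ 0.    0.62 -0.02]
SHIFT m [-0.0311 -0.0341  0.0087] TURN deg [ 0.3  -0.3  -0.78]
SHIFT m [0.    0.    0.063] TURN deg [0. 0. 0.]
```

>>> {"op": "send_rows", "data": {
  "plan": "-0.015 -0.017 0.005 0.3 -0.3 -0.8 0.01; -0.031 -0.034 0.009 0.3 -0.3 -0.8 0.01; -0.031 -0.034 0.03 0.3 -0.3 -0.8 0.01; -0.031 -0.034 0.05 0.3 -0.3 -0.8 0.01; -0.031 -0.034 0.065 0.3 -0.3 -0.8 0.01; -0.031 -0.034 0.075 0.3 -0.3 -0.8 0.01; -0.031 -0.034 0.0795 0.3 -0.3 -0.8 0.01; -0.031 -0.034 0.0795 0.3 -0.3 -0.8 0.01; -0.031 -0.034 0.0795 0.3 -0.3 -0.8 0.01"
}}

```text
clock: 17.05
position: [0.521, -0.0996, 0.122]
tool_rot: [3.138, 0.436, -2.97]
force: [-0.2, 1.5, -1.5]
grip_width: 0.0206
finger_force: 88.9
```

```bash
python3 - <<'E'
from h import *
s=observe();print(np.round(s["qpos"],3))
where("d");chain(side2(66,-110,3.4))
f=imaging.grab_frame("wrist");g=imaging.grab_frame("top");h=imaging.grab_frame("scene")
cv2.imwrite("pics/w5.png",np.hstack([cv2.resize(f["color"],(400,400)),cv2.resize(h["color"][170:310,270:450],(400,400))])[:,:,::-1])
E
```

```text
[ 1.084  0.763 -1.248  2.232  1.44   0.593  0.602]
clock 17.05 stand pos [  65.1 -114.7    4.4] rot [179.6  -0.    0. ] F stand [-0.6  1.6 -1.4] Mz [0.01 0.65 0.  ]
SHIFT m [-0.0008  0.0047  0.001 ] TURN deg [-0.   -0.02 -0.39]
```

View pics/w5.png

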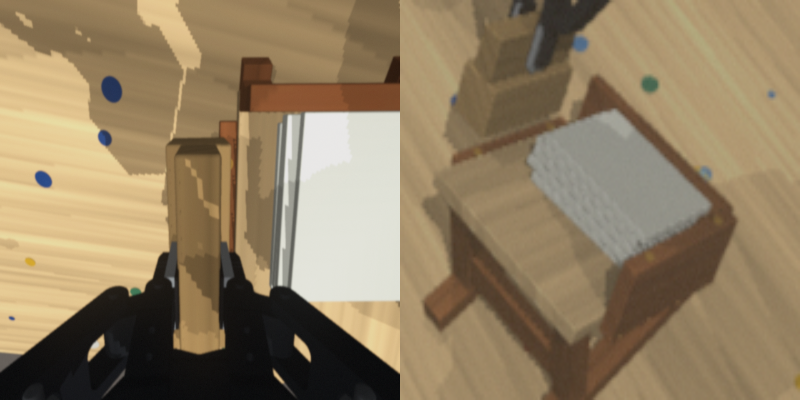

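The new view shows a free wrist and block parallel to the stack, with the tile edges 5–10 mm stepped around (280,200), lower tiles sticking out toward the block. Pushing again.

>>> {"op": "send_rows", "data": {
  "plan": "0 0.005 0.001 0 0 -0.4 0.01; 0 0.01 0.001 0 0 -0.4 0.01; 0 0.015 0.001 0 0 -0.4 0.01; 0 0.019 0.001 0 0 -0.4 0.01; 0 0.021 0.001 0 0 -0.4 0.01; 0 0.023 0.001 0 0 -0.4 0.01; 0 0.025 0.001 0 0 -0.4 0.01; 0 0.027 0.001 0 0 -0.4 0.01; 0 0.029 0.001 0 0 -0.4 0.01; 0 0.031 0.001 0 0 -0.4 0.01"
}}

```text
clock: 18.03
position: [0.5161, -0.0691, 0.1208]
tool_rot: [-3.141, 0.436, -2.962]
force: [-0.5, -0.8, -2.2]
grip_width: 0.0207
finger_force: 88.9
```

>>> {"op": "send_rows", "data": {
  "plan": "0 0.0015 0 0 0 0 0.01; 0 0.003 0 0 0 0 0.01; 0 0.0045 0 0 0 0 0.01; 0 0.006 0 0 0 0 0.01; 0 0.0075 0 0 0 0 0.01; 0 0.009 0 0 0 0 0.01; 0 0.0105 0 0 0 0 0.01; 0 0.012 0 0 0 0 0.01; 0 0.0135 0 0 0 0 0.01; 0 0.015 0 0 0 0 0.01"
}}

```text
clock: 18.87
position: [0.5137, -0.0558, 0.1208]
tool_rot: [-3.138, 0.435, -2.963]
force: [0.4, -10.4, 2.4]
grip_width: 0.0206
finger_force: 89.4
```

```bash
python3 - <<'E'
from h import *
s=observe();print(np.round(s["qpos"],3))
where("d");chain(side2(66,-62,3.4))
E
```

```text
[ 0.993  0.749 -1.262  2.276  1.513  0.629  0.426]
clock 18.8667 stand pos [ 65.2 -70.3   3. ] rot [ 1.8e+02 -1.0e-01  2.0e-01] F stand [ -0.3 -10.3   2.8] Mz [-2.17  0.61  0.01]
SHIFT m [-0.0008  0.0083 -0.0004] TURN deg [-0.21 -0.05 -0.05]
```

>>> {"op": "send_rows", "data": {
  "plan": "0 -0.002 -0.0008 0 0 0 0.01; 0 -0.002 -0.0008 0 0 0 0.01; 0 0.001 -0.0008 0 0 0 0.01; 0 0.002 -0.0008 0 0 0 0.01; 0 0.003 -0.0008 0 0 0 0.01; 0 0.003 -0.0008 0 0 0 0.01"
}}

```text
clock: 19.37
position: [0.5127, -0.0524, 0.1215]
tool_rot: [-3.139, 0.435, -2.963]
force: [0.3, -7.4, 0.4]
grip_width: 0.0207
finger_force: 89.3
```

>>> {"op": "send_rows", "data": {
  "plan": "0 0.001 0 0 0 0 0.01; 0 0.002 0 0 0 0 0.01; 0 0.003 0 0 0 0 0.01; 0 0.003 0 0 0 0 0.01"
}}

```text
clock: 19.7
position: [0.5121, -0.0494, 0.1215]
tool_rot: [-3.139, 0.435, -2.963]
force: [1.7, -6.5, 0.3]
grip_width: 0.0211
finger_force: 89.2
```

```bash
python3 - <<'E'
from h import *
where("d");chain(side2(66,-62,3.4))
E
```

```text
clock 19.7 stand pos [ 65.1 -63.8   3.8] rot [180.   -0.    0.2] F stand [ 0.6 -6.7  0.1] Mz [-1.79  0.68  0.  ]
SHIFT m [-0.0009  0.0018  0.0004] TURN deg [-0.15 -0.05 -0.03]
```

>>> {"op": "send_rows", "data": {
  "plan": "0 0.0007 0 0 0 0 0.01; 0 0.0014 0 0 0 0 0.01; 0 0.0021 0 0 0 0 0.01; 0 0.0028 0 0 0 0 0.01; 0 0.0035 0 0 0 0 0.01; 0 0.004 0 0 0 0 0.01; 0 0.0045 0 0 0 0 0.01; 0 0.005 0 0 0 0 0.01; 0 0.005 0 0 0 0 0.01"
}}

```text
clock: 20.45
position: [0.5114, -0.0453, 0.1215]
tool_rot: [-3.138, 0.435, -2.963]
force: [-0.5, -10.8, 3.7]
grip_width: 0.0207
finger_force: 89.7
```

>>> {"op": "send_rows", "data": {
  "plan": "0 0.0004 0 0 0 0 0.01; 0 0.0008 0 0 0 0 0.01; 0 0.0008 0 0 0 0 0.01"
}}

```text
clock: 20.7
position: [0.5113, -0.045, 0.1215]
tool_rot: [-3.137, 0.435, -2.964]
force: [-0.2, -14.4, 4.6]
grip_width: 0.0207
finger_force: 90.0
```

```bash
python3 - <<'E'
from h import *
where("d");chain(side2(66,-55,3.4))
E
```

```text
clock 20.7 stand pos [ 65.1 -59.3   3.8] rot [ 1.799e+02 -1.000e-01  3.000e-01] F stand [ -0.6 -14.1   5.3] Mz [-3.34  0.63  0.11]
SHIFT m [-0.0008  0.0043  0.0004] TURN deg [-0.3  -0.06 -0.08]
```

>>> {"op": "send_rows", "data": {
  "plan": "0 -0.003 0 0 0 0 0.01; 0 -0.003 0 0 0 0 0.01; 0 -0.001 0 0 0 0 0.01; 0 0 0 0 0 0 0.01; 0 0.0005 0 0 0 0 0.01; 0 0.0005 0 0 0 0 0.01"
}}

```text
clock: 21.2
position: [0.5113, -0.0447, 0.1215]
tool_rot: [-3.136, 0.435, -2.964]
force: [-0.4, -17.5, 5.9]
grip_width: 0.021
finger_force: 90.3
```

```bash
python3 - <<'E'
from h import *
where("d")
g=imaging.grab_frame("top");h=imaging.grab_frame("scene");f=imaging.grab_frame("wrist")
c=cv2.resize(h["color"][170:310,290:450],(640,560),interpolation=cv2.INTER_CUBIC)[:400,200:]
w=cv2.resize(f["color"],(480,360))[:,130:]
cv2.imwrite("pics/w6.png",np.hstack([cv2.resize(w,(350,400)),c])[:,:,::-1])
E
```

```text
clock 21.2 stand pos [ 65.2 -59.    3.8] rot [ 1.799e+02 -1.000e-01  3.000e-01] F stand [ -0.7 -17.2   6.8] Mz [-4.08  0.71  0.19]
```

View pics/w6.png

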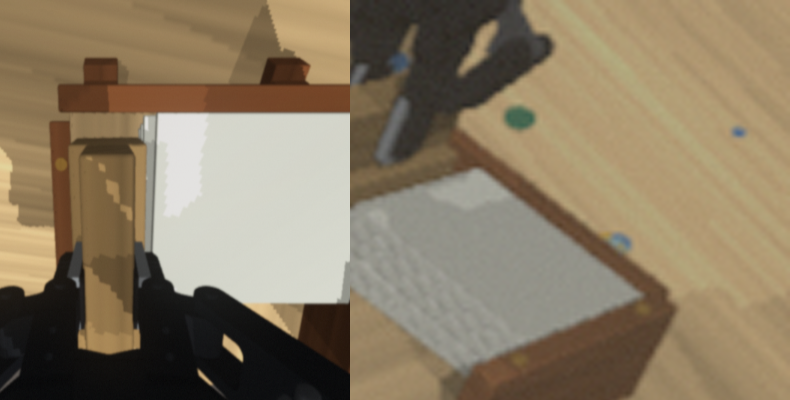

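>>> {"op": "send_rows", "data": {
  "plan": "0 -0.003 0 0 0 0 0.01; 0 -0.003 0 0 0 0 0.01; 0 -0.001 0 0 0 0 0.01; 0 0.0005 0 0 0 0 0.01; 0 0.001 0 0 0 0 0.01; 0 0.001 0 0 0 0 0.01"
}}

```text
clock: 21.85
position: [0.5111, -0.0441, 0.1215]
tool_rot: [-3.135, 0.435, -2.964]
force: [-0.2, -19.5, 5.8]
grip_width: 0.0208
finger_force: 90.5
```

```bash
python3 - <<'E'
from h import *
where("d")
E
```

```text
clock 21.85 stand pos [ 65.1 -58.4   3.8] rot [ 1.799e+02 -1.000e-01  4.000e-01] F stand [ -0.9 -19.1   6.9] Mz [-4.93  0.7   0.3 ]
```

```bash
python3 - <<'E'
from h import *
chain(side2(65,-70,3.8),side2(65,-70,50),side2(172,50,50),side2(172,50,5))
E
```

```text
SHIFT m [ 0.0001 -0.0116  0.0001] TURN deg [-0.39 -0.08 -0.08]
SHIFT m [ 0.     -0.     -0.0462] TURN deg [0. 0. 0.]
SHIFT m [-0.107  0.12   0.   ] TURN deg [0. 0. 0.]
SHIFT m [0.    0.    0.045] TURN deg [0. 0. 0.]
```

>>> {"op": "send_rows", "data": {
  "plan": "0 -0.007 0 0 0 0 0.01; 0 -0.013 -0.005 0 0 0 0.01; 0 -0.013 -0.035 0 0 0 0.01; 0 -0.013 -0.05 0 0 0 0.01; -0.02 0.01 -0.05 0 0 0 0.01; -0.045 0.035 -0.05 0 0 0 0.01; -0.075 0.065 -0.05 0 0 0 0.01; -0.107 0.09 -0.05 0 0 0 0.01; -0.107 0.107 -0.05 0 0 0 0.01; -0.107 0.107 -0.05 0 0 0 0.01"
}}

```text
clock: 22.68
position: [0.5664, 0.0832, 0.2132]
tool_rot: [3.139, 0.438, -2.957]
force: [-0.7, 0.6, -1.6]
grip_width: 0.0201
finger_force: 89.3
```

```bash
python3 - <<'E'
from h import *
s=observe();print(np.round(s["qpos"],3))
where("d");chain(side2(172,54,10))
E
```

```text
[ 0.724  0.636 -1.353  2.089  1.198  0.782  0.454]
clock 22.6833 stand pos [173.7  57.1  54.4] rot [-1.797e+02  1.000e-01 -2.000e-01] F stand [-1.2  0.8 -1.2] Mz [0.07 0.67 0.  ]
SHIFT m [ 0.0018 -0.0033  0.0444] TURN deg [0.25 0.1  0.26]
```

Lower here and probe the fence inner face with the same knocking face.

>>> {"op": "send_rows", "data": {
  "plan": "0.002 -0.005 0 0 0 0.2 0.01; 0.002 -0.005 0.02 0 0 0.2 0.01; 0.002 -0.005 0.035 0 0 0.2 0.01; 0.002 -0.005 0.044 0 0 0.2 0.01; 0.002 -0.005 0.044 0 0 0.2 0.01; 0.002 -0.003 0.044 0 0 0.2 0.01; 0.002 -0.001 0.044 0 0 0.2 0.01; 0.002 0.001 0.044 0 0 0.2 0.01; 0.002 0.002 0.044 0 0 0.2 0.01; 0.002 0.003 0.044 0 0 0.2 0.01"
}}

```text
clock: 23.52
position: [0.5823, 0.0834, 0.1716]
tool_rot: [3.141, 0.436, -2.966]
force: [0.5, -0.3, -2.3]
grip_width: 0.0206
finger_force: 89.5
```

>>> {"op": "send_rows", "data": {
  "plan": "0 0.001 0 0 0 0 0.01; 0 0.001 0 0 0 0 0.01; 0 0.001 0 0 0 0 0.01"
}}

```text
clock: 23.77
position: [0.5821, 0.0844, 0.1713]
tool_rot: [3.141, 0.436, -2.966]
force: [0.0, 0.5, -1.7]
grip_width: 0.0205
finger_force: 89.5
```

>>> {"op": "send_rows", "data": {
  "plan": "0 0.001 0 0 0 0 0.01; 0 0.001 0 0 0 0 0.01; 0 0.001 0 0 0 0 0.01"
}}

```text
clock: 24.02
position: [0.5819, 0.0854, 0.1712]
tool_rot: [3.141, 0.436, -2.966]
force: [0.1, 0.7, -1.7]
grip_width: 0.0206
finger_force: 89.5
```

```bash
python3 - <<'E'
from h import *
where("d")
E
```

```text
clock 24.0167 stand pos [170.1  56.4   9.7] rot [179.8  -0.    0. ] F stand [-0.5  0.7 -1.7] Mz [-0.    0.69 -0.02]
```

>>> {"op": "send_rows", "data": {
  "plan": "0 0.001 0 0 0 0 0.01; 0 0.002 0 0 0 0 0.01; 0 0.003 0 0 0 0 0.01; 0 0.004 0 0 0 0 0.01; 0 0.0045 0 0 0 0 0.01; 0 0.0045 0 0 0 0 0.01"
}}

```text
clock: 24.52
position: [0.5811, 0.09, 0.1713]
tool_rot: [3.141, 0.436, -2.966]
force: [-0.2, 0.5, -1.8]
grip_width: 0.0208
finger_force: 89.5
```

>>> {"op": "send_rows", "data": {
  "plan": "0 0.001 0 0 0 0 0.01; 0 0.001 0 0 0 0 0.01; 0 0.001 0 0 0 0 0.01"
}}

```text
clock: 24.77
position: [0.581, 0.0908, 0.1712]
tool_rot: [3.141, 0.436, -2.966]
force: [-0.5, -0.2, -1.9]
grip_width: 0.0205
finger_force: 89.5
```

>>> {"op": "send_rows", "data": {
  "plan": "0 0.001 0 0 0 0 0.01; 0 0.001 0 0 0 0 0.01; 0 0.001 0 0 0 0 0.01"
}}

```text
clock: 25.02
position: [0.5808, 0.0918, 0.1712]
tool_rot: [3.141, 0.436, -2.966]
force: [0.6, -0.3, -1.6]
grip_width: 0.0208
finger_force: 89.5
```

>>> {"op": "send_rows", "data": {
  "plan": "0 0.001 0 0 0 0 0.01; 0 0.001 0 0 0 0 0.01; 0 0.001 0 0 0 0 0.01"
}}

```text
clock: 25.27
position: [0.5806, 0.0928, 0.1712]
tool_rot: [3.141, 0.436, -2.966]
force: [-0.3, -0.3, -3.0]
grip_width: 0.0207
finger_force: 89.5
```

```bash
python3 - <<'E'
from h import *
where("d")
E
```

```text
clock 25.2667 stand pos [170.2  64.    9.7] rot [179.8  -0.    0. ] F stand [-1.5 -0.3 -2.6] Mz [ 0.01  0.67 -0.06]
```

>>> {"op": "send_rows", "data": {
  "plan": "0 0.001 0 0 0 0 0.01; 0 0.001 0 0 0 0 0.01; 0 0.001 0 0 0 0 0.01"
}}

```text
clock: 25.52
position: [0.5804, 0.0938, 0.1713]
tool_rot: [3.141, 0.436, -2.966]
force: [-0.4, 0.2, -2.3]
grip_width: 0.0209
finger_force: 89.5
```

>>> {"op": "send_rows", "data": {
  "plan": "0 0.001 0 0 0 0 0.01; 0 0.001 0 0 0 0 0.01; 0 0.001 0 0 0 0 0.01"
}}

```text
clock: 25.77
position: [0.5803, 0.0946, 0.1712]
tool_rot: [3.141, 0.436, -2.966]
force: [0.5, -0.8, -1.4]
grip_width: 0.021
finger_force: 89.5
```

>>> {"op": "send_rows", "data": {
  "plan": "0 0.001 0 0 0 0 0.01; 0 0.001 0 0 0 0 0.01; 0 0.001 0 0 0 0 0.01"
}}

```text
clock: 26.02
position: [0.5803, 0.0947, 0.1712]
tool_rot: [-3.141, 0.436, -2.966]
force: [0.0, -6.2, 0.8]
grip_width: 0.0209
finger_force: 90.0
```

```bash
python3 - <<'E'
from h import *
where("d")
E
```

```text
clock 26.0167 stand pos [170.2  65.9   9.6] rot [ 1.798e+02 -0.000e+00  1.000e-01] F stand [-0.6 -6.1  1.2] Mz [-1.36  0.69  0.08]
```

>>> {"op": "send_rows", "data": {
  "plan": "0 -0.006 0 0 0 0 0.01; 0 -0.01 -0.02 0 0 0 0.01; 0 -0.02 -0.045 0 0 6 0.01; 0 -0.03 -0.06 0 0 13 0.01; 0 -0.04 -0.06 0 0 20 0.01; 0 -0.045 -0.06 0 0 27 0.01; 0 -0.045 -0.06 0 0 34 0.01; 0 -0.045 -0.06 0 0 41 0.01; 0 -0.045 -0.06 0 0 48 0.01; 0 -0.045 -0.06 0 0 55 0.01"
}}

```text
clock: 26.85
position: [0.5631, 0.0467, 0.2257]
tool_rot: [2.775, 0.242, 2.306]
force: [0.2, -0.2, -2.1]
grip_width: 0.0211
finger_force: 89.5
```

```bash
python3 - <<'E'
from h import *
s=observe();print(np.round(s["qpos"],3))
where("d");chain(down(160,22,30))
E
```

```text
[ 0.77   0.521 -1.248  2.092  1.037  0.651 -0.331]
clock 26.85 stand pos [170.1  21.8  69.8] rot [124.5   0.    0. ] F stand [-0.8 -0.3 -1.9] Mz [ 0.03  0.63 -0.  ]
SHIFT m [ 0.0059 -0.0082  0.0398] TURN deg [-2.000e-02  1.000e-02  3.446e+01]
```

>>> {"op": "send_rows", "data": {
  "plan": "0.005 -0.008 0 0 0 7 0.01; 0.0116 -0.0164 0 0 0 14 0.01; 0.0116 -0.0164 0 0 0 21 0.01; 0.0116 -0.0164 0 0 0 28 0.01; 0.0116 -0.0164 0.02 0 0 34.5 0.01; 0.0116 -0.0164 0.04 0 0 34.5 0.01; 0.0116 -0.0164 0.055 0 0 34.5 0.01; 0.0116 -0.0164 0.0662 0 0 34.5 0.01; 0.0116 -0.0164 0.0662 0 0 34.5 0.01; 0.0116 -0.0164 0.0662 0 0 34.5 0.01"
}}

```text
clock: 27.68
position: [0.5723, 0.0492, 0.157]
tool_rot: [2.707, 0.002, 1.756]
force: [-0.2, 0.0, -1.4]
grip_width: 0.0206
finger_force: 91.1
```

```bash
python3 - <<'E'
from h import *
s=observe();print(np.round(s["qpos"],3))
where("d");chain(down(128,22,3.4))
E
```

```text
[ 0.54   0.553 -0.949  2.138  1.234  0.49  -1.124]
clock 27.6833 stand pos [149.7  22.5   3.5] rot [90.3 -0.   0.1] F stand [-0.8  0.1 -1.2] Mz [ 0.    0.64 -0.  ]
SHIFT m [-0.0004 -0.0217  0.0001] TURN deg [-0.07 -0.02  0.34]
```

Now push down toward the ledge.

>>> {"op": "send_rows", "data": {
  "plan": "0 -0.005 0 0 0 0.3 0.01; 0 -0.01 0 0 0 0.3 0.01; 0 -0.014 0 0 0 0.3 0.01; 0 -0.017 0 0 0 0.3 0.01; 0 -0.019 0 0 0 0.3 0.01; 0 -0.021 0 0 0 0.3 0.01; 0 -0.023 0 0 0 0.3 0.01; 0 -0.0245 0 0 0 0.3 0.01; 0 -0.0255 0 0 0 0.3 0.01; 0 -0.026 0 0 0 0.3 0.01"
}}

```text
clock: 28.52
position: [0.5496, 0.0444, 0.1462]
tool_rot: [2.706, 0.001, 1.75]
force: [3.5, -0.2, -1.1]
grip_width: 0.0208
finger_force: 91.1
```

>>> {"op": "send_rows", "data": {
  "plan": "0 -0.0005 0 0 0 0 0.01; 0 -0.001 0 0 0 0 0.01; 0 -0.0015 0 0 0 0 0.01; 0 -0.0015 0 0 0 0 0.01"
}}

```text
clock: 28.85
position: [0.5483, 0.0441, 0.1456]
tool_rot: [2.705, 0.001, 1.75]
force: [4.3, -0.9, -0.5]
grip_width: 0.0213
finger_force: 91.0
```

>>> {"op": "send_rows", "data": {
  "plan": "0 -0.0005 0 0 0 0 0.01; 0 -0.001 0 0 0 0 0.01; 0 -0.001 0 0 0 0 0.01"
}}

```text
clock: 29.1
position: [0.5475, 0.0439, 0.1452]
tool_rot: [2.705, 0.001, 1.75]
force: [4.4, -1.4, 0.1]
grip_width: 0.0209
finger_force: 91.0
```

```bash
python3 - <<'E'
from h import *
where("d")
E
```

```text
clock 29.1 stand pos [121.8  21.7   3.6] rot [90.   0.1  0. ] F stand [ 3.7 -2.1 -1.6] Mz [-0.62 -0.57  0.32]
```

>>> {"op": "send_rows", "data": {
  "plan": "0 -0.0005 0 0 0 0 0.01; 0 -0.001 0 0 0 0 0.01; 0 -0.001 0 0 0 0 0.01"
}}

```text
clock: 29.35
position: [0.5467, 0.0437, 0.1448]
tool_rot: [2.705, 0.001, 1.75]
force: [4.7, -2.5, -0.7]
grip_width: 0.0208
finger_force: 91.0
```

>>> {"op": "send_rows", "data": {
  "plan": "0 -0.0005 0 0 0 0 0.01; 0 -0.001 0 0 0 0 0.01; 0 -0.001 0 0 0 0 0.01"
}}

```text
clock: 29.6
position: [0.5461, 0.0436, 0.1447]
tool_rot: [2.705, 0.001, 1.75]
force: [6.1, -2.5, 0.2]
grip_width: 0.0206
finger_force: 90.8
```

>>> {"op": "send_rows", "data": {
  "plan": "0 -0.0005 0 0 0 0 0.01; 0 -0.0008 0 0 0 0 0.01; 0 -0.0008 0 0 0 0 0.01"
}}

```text
clock: 29.85
position: [0.5455, 0.0437, 0.1444]
tool_rot: [2.704, 0.001, 1.75]
force: [6.9, -0.4, -0.3]
grip_width: 0.0211
finger_force: 90.9
```

```bash
python3 - <<'E'
from h import *
where("d")
E
```

```text
clock 29.85 stand pos [119.6  21.9   3.7] rot [90.  0. -0.] F stand [ 6.  -1.6 -3.1] Mz [-0.55 -1.34  0.15]
```

>>> {"op": "send_rows", "data": {
  "plan": "0 -0.0004 0 0 0 0 0.01; 0 -0.0008 0 0 0 0 0.01; 0 -0.0008 0 0 0 0 0.01"
}}

```text
clock: 30.1
position: [0.5447, 0.0436, 0.1441]
tool_rot: [2.704, 0.001, 1.75]
force: [7.8, -0.1, 0.5]
grip_width: 0.0206
finger_force: 90.9
```

>>> {"op": "send_rows", "data": {
  "plan": "0 -0.0004 0 0 0 0 0.01; 0 -0.0008 0 0 0 0 0.01; 0 -0.0008 0 0 0 0 0.01"
}}

```text
clock: 30.35
position: [0.544, 0.0435, 0.1437]
tool_rot: [2.704, 0.0, 1.75]
force: [7.2, -0.7, 0.1]
grip_width: 0.0206
finger_force: 90.9
```

```bash
python3 - <<'E'
from h import *
where("d")
E
```

```text
clock 30.35 stand pos [118.   22.    3.7] rot [90.  0. -0.] F stand [ 6.3 -2.  -2.8] Mz [-0.42 -1.27  0.08]
```

>>> {"op": "send_rows", "data": {
  "plan": "0 -0.0004 0 0 0 0 0.01; 0 -0.0008 0 0 0 0 0.01; 0 -0.0008 0 0 0 0 0.01"
}}

```text
clock: 30.6
position: [0.5433, 0.0434, 0.1434]
tool_rot: [2.704, 0.0, 1.75]
force: [7.1, -0.2, 0.7]
grip_width: 0.0206
finger_force: 90.9
```

>>> {"op": "send_rows", "data": {
  "plan": "0 -0.0004 0 0 0 0 0.01; 0 -0.0008 0 0 0 0 0.01; 0 -0.0008 0 0 0 0 0.01"
}}

```text
clock: 30.85
position: [0.5429, 0.0433, 0.1432]
tool_rot: [2.704, 0.001, 1.75]
force: [8.4, 0.1, 0.1]
grip_width: 0.0208
finger_force: 90.6
```

```bash
python3 - <<'E'
from h import *
where("d")
E
```

```text
clock 30.85 stand pos [116.8  22.    3.7] rot [90.   0.  -0.1] F stand [ 7.5 -1.4 -3.4] Mz [-0.4  -1.76  0.1 ]
```

>>> {"op": "send_rows", "data": {
  "plan": "0 -0.0004 0 0 0 0 0.01; 0 -0.0008 0 0 0 0 0.01; 0 -0.0008 0 0 0 0 0.01"
}}

```text
clock: 31.1
position: [0.5428, 0.0433, 0.1433]
tool_rot: [2.703, 0.0, 1.75]
force: [12.6, -0.0, 0.7]
grip_width: 0.0208
finger_force: 90.6
```

>>> {"op": "send_rows", "data": {
  "plan": "0 -0.0004 0 0 0 0 0.01; 0 -0.0008 0 0 0 0 0.01; 0 -0.0008 0 0 0 0 0.01"
}}

```text
clock: 31.35
position: [0.5426, 0.0432, 0.1433]
tool_rot: [2.702, 0.0, 1.75]
force: [15.9, 0.0, 2.3]
grip_width: 0.021
finger_force: 90.7
```

```bash
python3 - <<'E'
from h import *
where("d")
E
```

```text
clock 31.35 stand pos [116.5  22.    3.9] rot [90.   0.  -0.2] F stand [15.1 -2.8 -4.6] Mz [-0.62 -3.28 -0.07]
```

```bash
python3 - <<'E'
from h import *
chain(down(122,22,3.6),down(122,22,65),side2(65,-78,65),side2(65,-78,3.8))
E
```

```text
SHIFT m [0.     0.0055 0.0003] TURN deg [0.2  0.03 0.  ]
SHIFT m [-0.      0.     -0.0614] TURN deg [0. 0. 0.]
SHIFT m [-0.1   -0.057 -0.   ] TURN deg [  0.   0. -90.]
SHIFT m [0.     0.     0.0612] TURN deg [0. 0. 0.]
```

>>> {"op": "send_rows", "data": {
  "plan": "0 0.007 0 0 0 0 0.01; 0 0.007 -0.02 0 0 0 0.01; 0 0.007 -0.05 0 0 -6 0.01; -0.02 0 -0.061 0 0 -13 0.01; -0.05 -0.02 -0.061 0 0 -20 0.01; -0.08 -0.04 -0.061 0 0 -27 0.01; -0.1 -0.05 -0.061 0 0 -34 0.01; -0.1 -0.05 -0.061 0 0 -41 0.01; -0.1 -0.05 -0.061 0 0 -48 0.01; -0.1 -0.05 -0.061 0 0 -55 0.01"
}}

```text
clock: 32.18
position: [0.4876, -0.0689, 0.1758]
tool_rot: [2.854, 0.331, 2.58]
force: [0.4, 0.4, -1.6]
grip_width: 0.0207
finger_force: 91.4
```

```bash
python3 - <<'E'
from h import *
s=observe();print(np.round(s["qpos"],3))
where("d");chain(side2(65,-78,64.5),side2(65,-78,3.8))
E
```

```text
[ 1.086  0.517 -1.241  2.284  1.144  0.454  0.055]
clock 32.1833 stand pos [ 63.1 -78.6  64.7] rot [ 1.403e+02 -0.000e+00  1.000e-01] F stand [-0.2  0.3 -1.6] Mz [-0.02  0.64 -0.03]
SHIFT m [-0.0011  0.0017  0.0002] TURN deg [ -0.07  -0.06 -39.69]
SHIFT m [-0.     -0.      0.0607] TURN deg [0. 0. 0.]
```

>>> {"op": "send_rows", "data": {
  "plan": "-0.001 0.001 0 0 0 -7 0.01; -0.001 0.001 0 0 0 -14 0.01; -0.001 0.001 0 0 0 -21 0.01; -0.001 0.001 0 0 0 -28 0.01; -0.001 0.001 0 0 0 -35 0.01; -0.001 0.001 0.02 0 0 -39.7 0.01; -0.001 0.001 0.04 0 0 -39.7 0.01; -0.001 0.001 0.055 0 0 -39.7 0.01; -0.001 0.001 0.0608 0 0 -39.7 0.01; -0.001 0.001 0.0608 0 0 -39.7 0.01"
}}

```text
clock: 33.02
position: [0.5143, -0.0626, 0.1202]
tool_rot: [3.138, 0.434, -2.967]
force: [0.1, 0.6, -1.9]
grip_width: 0.0209
finger_force: 91.3
```

```bash
python3 - <<'E'
from h import *
where("d");chain(side2(65,-60,3.8))
E
```

```text
clock 33.0167 stand pos [ 64.4 -77.1   2.8] rot [ 1.798e+02 -1.000e-01 -1.000e-01] F stand [-0.6  0.6 -1.8] Mz [-0.    0.67  0.01]
SHIFT m [-0.0005  0.0171 -0.001 ] TURN deg [ 0.07 -0.14 -0.24]
```

>>> {"op": "send_rows", "data": {
  "plan": "0 0.004 -0.001 0 0 -0.2 0.01; 0 0.008 -0.001 0 0 -0.2 0.01; 0 0.012 -0.001 0 0 -0.2 0.01; 0 0.014 -0.001 0 0 -0.2 0.01; 0 0.0155 -0.001 0 0 -0.2 0.01; 0 0.017 -0.001 0 0 -0.2 0.01; 0 0.018 -0.001 0 0 -0.2 0.01; 0 0.019 -0.001 0 0 -0.2 0.01; 0 0.0195 -0.001 0 0 -0.2 0.01; 0 0.02 -0.001 0 0 -0.2 0.01"
}}

```text
clock: 33.85
position: [0.5111, -0.0446, 0.1225]
tool_rot: [-3.14, 0.436, -2.964]
force: [0.1, -7.8, 1.5]
grip_width: 0.0207
finger_force: 91.8
```

>>> {"op": "send_rows", "data": {
  "plan": "0 0.0005 0 0 0 0 0.01; 0 0.001 0 0 0 0 0.01; 0 0.001 0 0 0 0 0.01"
}}

```text
clock: 34.1
position: [0.5109, -0.044, 0.1225]
tool_rot: [-3.139, 0.436, -2.964]
force: [1.0, -7.0, 0.5]
grip_width: 0.0205
finger_force: 91.8
```

```bash
python3 - <<'E'
from h import *
where("d")
E
```

```text
clock 34.1 stand pos [ 65.4 -58.2   4.8] rot [179.9  -0.    0.2] F stand [-0.  -7.1  0.5] Mz [-1.83  0.52  0.07]
```

>>> {"op": "send_rows", "data": {
  "plan": "0 -0.003 0 0 0 0 0.01; 0 -0.003 0.0012 0 0 0 0.01; 0 -0.001 0.0012 0 0 0 0.01; 0 0.0005 0.0012 0 0 0 0.01; 0 0.001 0.0012 0 0 0 0.01; 0 0.0015 0.0012 0 0 0 0.01; 0 0.0015 0.0012 0 0 0 0.01"
}}

```text
clock: 34.68
position: [0.5109, -0.0414, 0.1214]
tool_rot: [-3.141, 0.436, -2.963]
force: [1.6, -3.5, -4.0]
grip_width: 0.0209
finger_force: 91.0
```

>>> {"op": "send_rows", "data": {
  "plan": "0 0.0005 0 0 0 0 0.01; 0 0.001 0 0 0 0 0.01; 0 0.001 0 0 0 0 0.01"
}}

```text
clock: 34.93
position: [0.5108, -0.0407, 0.1214]
tool_rot: [-3.14, 0.436, -2.963]
force: [1.6, -5.2, -2.9]
grip_width: 0.0208
finger_force: 91.4
```

```bash
python3 - <<'E'
from h import *
where("d")
E
```

```text
clock 34.9333 stand pos [ 65.3 -54.9   3.6] rot [ 1.799e+02 -0.000e+00  1.000e-01] F stand [-0.6 -5.4 -2.9] Mz [-1.64  0.63  0.07]
```

Freed and moving: −54.9 against an expected flush near −54.2.

>>> {"op": "send_rows", "data": {
  "plan": "0 0.0005 0 0 0 0 0.01; 0 0.0008 0 0 0 0 0.01; 0 0.0008 0 0 0 0 0.01"
}}

```text
clock: 35.18
position: [0.5108, -0.0405, 0.1214]
tool_rot: [-3.139, 0.435, -2.964]
force: [1.0, -10.0, -0.2]
grip_width: 0.0208
finger_force: 91.7
```

>>> {"op": "send_rows", "data": {
  "plan": "0 0.0004 0 0 0 0 0.01; 0 0.0008 0 0 0 0 0.01; 0 0.0008 0 0 0 0 0.01"
}}

```text
clock: 35.43
position: [0.5108, -0.0404, 0.1215]
tool_rot: [-3.138, 0.435, -2.964]
force: [0.7, -13.0, 2.9]
grip_width: 0.0208
finger_force: 92.1
```

```bash
python3 - <<'E'
from h import *
where("d")
E
```

```text
clock 35.4333 stand pos [ 65.3 -54.7   3.7] rot [ 1.799e+02 -1.000e-01  2.000e-01] F stand [ -0.3 -12.9   3.3] Mz [-3.38  0.59  0.2 ]
```

```bash
python3 - <<'E'
from h import *
chain(side2(65,-62,3.6),side2(65,-62,65),down(140,24,65))
E
```

```text
SHIFT m [ 0.0003 -0.0073  0.0001] TURN deg [-0.25 -0.06 -0.1 ]
SHIFT m [-0.     -0.     -0.0614] TURN deg [0. 0. 0.]
SHIFT m [-0.075  0.086  0.   ] TURN deg [-0. -0. 90.]
```

>>> {"op": "send_rows", "data": {
  "plan": "0 -0.006 0 0 0 0 0.01; 0 -0.009 -0.02 0 0 0 0.01; 0 -0.009 -0.05 0 0 6 0.01; -0.02 0.02 -0.062 0 0 13 0.01; -0.05 0.05 -0.062 0 0 20 0.01; -0.075 0.07 -0.062 0 0 27 0.01; -0.075 0.077 -0.062 0 0 34 0.01; -0.075 0.077 -0.062 0 0 41 0.01; -0.075 0.077 -0.062 0 0 48 0.01; -0.075 0.077 -0.062 0 0 55 0.01"
}}

```text
clock: 36.27
position: [0.5378, 0.0455, 0.2093]
tool_rot: [2.775, 0.242, 2.311]
force: [0.2, 0.3, -2.3]
grip_width: 0.0205
finger_force: 91.3
```

```bash
python3 - <<'E'
from h import *
where("d");chain(down(140,22,3.6))
E
```

```text
clock 36.2667 stand pos [140.5  25.1  65.6] rot [ 1.247e+02 -1.000e-01 -0.000e+00] F stand [-0.7  0.3 -2.2] Mz [ 0.02  0.62 -0.05]
SHIFT m [-0.0023 -0.0022  0.062 ] TURN deg [ 0.   -0.06 34.69]
```

>>> {"op": "send_rows", "data": {
  "plan": "-0.002 -0.002 0 0 0 7 0.01; -0.002 -0.002 0 0 0 14 0.01; -0.002 -0.002 0 0 0 21 0.01; -0.002 -0.002 0 0 0 28 0.01; -0.002 -0.002 0.02 0 0 34.7 0.01; -0.002 -0.002 0.04 0 0 34.7 0.01; -0.002 -0.002 0.055 0 0 34.7 0.01; -0.002 -0.002 0.062 0 0 34.7 0.01; -0.002 -0.002 0.062 0 0 34.7 0.01; -0.002 -0.002 0.062 0 0 34.7 0.01"
}}

```text
clock: 37.1
position: [0.5634, 0.0472, 0.1527]
tool_rot: [2.706, 0.001, 1.755]
force: [0.9, 0.4, -1.6]
grip_width: 0.021
finger_force: 91.4
```

```bash
python3 - <<'E'
from h import *
where("d");chain(down(118,22,3.6))
E
```

```text
clock 37.1 stand pos [139.7  22.2   3.5] rot [90.3 -0.1  0.1] F stand [ 0.2  0.2 -1.8] Mz [0.03 0.63 0.03]
SHIFT m [-0.0001 -0.0217 -0.0001] TURN deg [-0.07 -0.06  0.31]
```

>>> {"op": "send_rows", "data": {
  "plan": "0 -0.005 0 0 0 0.3 0.01; 0 -0.01 0 0 0 0.3 0.01; 0 -0.014 0 0 0 0.3 0.01; 0 -0.0165 0 0 0 0.3 0.01; 0 -0.0185 0 0 0 0.3 0.01; 0 -0.02 0 0 0 0.3 0.01; 0 -0.021 0 0 0 0.3 0.01; 0 -0.022 0 0 0 0.3 0.01; 0 -0.0227 0 0 0 0.3 0.01; 0 -0.023 0 0 0 0.3 0.01"
}}

```text
clock: 37.93
position: [0.5434, 0.0426, 0.1432]
tool_rot: [2.706, 0.0, 1.749]
force: [1.1, 0.8, -1.3]
grip_width: 0.0204
finger_force: 91.3
```

>>> {"op": "send_rows", "data": {
  "plan": "0 -0.0005 0 0 0 0 0.01; 0 -0.001 0 0 0 0 0.01; 0 -0.001 0 0 0 0 0.01"
}}

```text
clock: 38.18
position: [0.5431, 0.0426, 0.1432]
tool_rot: [2.705, 0.0, 1.749]
force: [5.7, 0.4, -0.8]
grip_width: 0.0208
finger_force: 90.9
```

```bash
python3 - <<'E'
from h import *
where("d")
E
```

```text
clock 38.1833 stand pos [116.8  21.2   3.6] rot [90.  0. -0.] F stand [ 4.8 -0.6 -3.2] Mz [-0.02 -0.66  0.09]
```

>>> {"op": "send_rows", "data": {
  "plan": "0 -0.0005 0 0 0 0 0.01; 0 -0.001 0 0 0 0 0.01; 0 -0.0015 0 0 0 0 0.01; 0 -0.0015 0 0 0 0 0.01"
}}

```text
clock: 38.52
position: [0.5429, 0.0426, 0.1433]
tool_rot: [2.702, 0.0, 1.749]
force: [10.2, 0.5, 1.4]
grip_width: 0.0207
finger_force: 90.9
```

```bash
python3 - <<'E'
from h import *
where("d");chain(down(122,22,3.6),down(122,22,90))
E
```

```text
clock 38.5167 stand pos [116.6  21.2   3.9] rot [90.   0.  -0.2] F stand [ 9.7 -1.3 -3. ] Mz [-0.23 -2.19  0.08]
SHIFT m [0.0008 0.0054 0.0003] TURN deg [ 0.16  0.03 -0.03]
SHIFT m [-0.      0.     -0.0864] TURN deg [0. 0. 0.]
```

>>> {"op": "send_rows", "data": {
  "plan": "0 0.006 0 0 0 0 0.01; 0 0.007 -0.02 0 0 0 0.01; 0 0.007 -0.05 0 0 0 0.01; 0 0.007 -0.08 0 0 0 0.01; 0 0.007 -0.1 0 0 0 0.01; 0 0.007 -0.1 0 0 0 0.01"
}}

```text
clock: 39.02
position: [0.5056, 0.0351, 0.2382]
tool_rot: [2.704, 0.002, 1.748]
force: [0.3, -0.8, -1.1]
grip_width: 0.0207
finger_force: 91.6
```

```bash
python3 - <<'E'
from h import *
where("d");chain(([.42,.25,.235],Rd(1.289)),([.42,.25,.05],Rd(1.289)))
E
```

```text
clock 39.0167 stand pos [122.3  20.6 105.9] rot [89.9  0.2 -0.1] F stand [-0.3 -0.9 -1.1] Mz [ 0.05  0.54 -0.01]
SHIFT m [ 0.2266 -0.0432 -0.0173] TURN deg [24.69 -5.62 25.9 ]
SHIFT m [ 0.    -0.     0.185] TURN deg [0. 0. 0.]
```

>>> {"op": "send_rows", "data": {
  "plan": "0.04 -0.006 -0.01 4 -1 4 0.01; 0.08 -0.014 -0.02 9 -2 9 0.01; 0.12 -0.022 -0.02 14 -3 14 0.01; 0.16 -0.03 -0.02 19 -4.3 19.5 0.01; 0.2 -0.038 -0.018 24.7 -5.6 25.9 0.01; 0.227 -0.043 -0.017 24.7 -5.6 25.9 0.01; 0.227 -0.043 -0.017 24.7 -5.6 25.9 0.01; 0.227 -0.043 -0.017 24.7 -5.6 25.9 0.01; 0.227 -0.043 -0.017 24.7 -5.6 25.9 0.01"
}}

```text
clock: 39.77
position: [0.42, 0.251, 0.2318]
tool_rot: [-3.138, 0.0, 1.292]
force: [0.3, 0.0, -1.8]
grip_width: 0.0205
finger_force: 91.4
```

```bash
python3 - <<'E'
from h import *
s=observe();print(s["position"],s["tool_rot"],s["clock"]);chain(([.42,.25,.055],Rd(1.289)))
g=imaging.grab_frame("top")["color"];h=imaging.grab_frame("scene")["color"]
cv2.imwrite("pics/top9.png",g[:,:,::-1]);cv2.imwrite("pics/scene9.png",h[:,:,::-1])
def prof(img,cam,P):
    u=proj(np.array([sp(*p) for p in P]),cam).astype(np.float32)
    return cv2.remap(img.astype(np.float32),u[:,:1],u[:,1:],cv2.INTER_LINEAR)[:,0]
def edge(name,img,cam,mk,a):
    c=prof(img,cam,[mk(t) for t in a]);sat=c[:,0]-c[:,2] # brownness
    print(name,[f"{t:.0f}:{int(v.mean())}/{int(b)}" for t,v,b in zip(a,c,sat)])
for x in(20,50,80): edge(f"top y @x{x}",g,"top",lambda t:(x,t,35),np.arange(72,102,2))
for x in(20,80): edge(f"top right y @x{x}",g,"top",lambda t:(x,t,35),np.arange(-52,-18,2))
for y in(0,50): edge(f"top x @y{y}",g,"top",lambda t:(t,y,35),np.arange(-16,16,2))
for y in(-20,20,60): edge(f"top upper x @y{y}",g,"top",lambda t:(t,y,35),np.arange(86,120,2))
for y in(-20,20,60): edge(f"scene upper x @y{y}",h,"scene",lambda t:(t,y,35),np.arange(80,120,2))
E
```

```text
[0.42003757 0.25104489 0.23183356] [-3.13842158e+00  9.38184121e-05  1.29163142e+00] 39.7667
SHIFT m [-0.001   0.0008  0.1768] TURN deg [-0.18  0.01  0.15]
top y @x20 ['72:198/0', '74:199/-1', '76:200/-1', '78:196/-1', '80:175/0', '82:154/2', '84:138/5', '86:101/32', '88:78/70', '90:76/76', '92:85/81', '94:85/80', '96:79/76', '98:88/75', '100:117/71']
top y @x50 ['72:199/-1', '74:199/-1', '76:197/0', '78:182/0', '80:164/2', '82:154/2', '84:138/3', '86:98/33', '88:83/74', '90:82/80', '92:81/77', '94:79/76', '96:78/76', '98:87/75', '100:110/70']
top y @x80 ['72:199/-1', '74:200/-1', '76:199/-1', '78:180/1', '80:154/3', '82:154/3', '84:140/2', '86:104/35', '88:88/77', '90:85/83', '92:83/80', '94:82/78', '96:81/78', '98:88/76', '100:110/67']
top right y @x20 ['-52:107/48', '-50:105/47', '-48:102/47', '-46:103/47', '-44:109/49', '-42:113/51', '-40:118/54', '-38:120/56', '-36:132/41', '-34:167/15', '-32:194/0', '-30:200/-2', '-28:199/-1', '-26:199/-1', '-24:199/-1', '-22:199/-1', '-20:200/-1']
top right y @x80 ['-52:107/48', '-50:106/48', '-48:104/48', '-46:104/48', '-44:110/50', '-42:115/
[... 1468 characters left out ...]
148/11', '102:146/11', '104:146/11', '106:144/11', '108:146/10', '110:147/9', '112:145/10', '114:141/10', '116:141/10', '118:145/10']
scene upper x @y20 ['80:163/11', '82:163/11', '84:163/11', '86:164/10', '88:165/10', '90:164/11', '92:163/11', '94:161/10', '96:161/9', '98:155/10', '100:149/11', '102:147/10', '104:147/10', '106:151/10', '108:150/10', '110:148/10', '112:147/10', '114:145/9', '116:143/9', '118:145/10']
scene upper x @y60 ['80:163/10', '82:162/10', '84:161/10', '86:162/11', '88:163/11', '90:162/11', '92:162/11', '94:164/11', '96:161/10', '98:153/10', '100:149/9', '102:146/8', '104:144/7', '106:142/8', '108:144/9', '110:146/9', '112:147/9', '114:147/9', '116:150/8', '118:150/9']
```

Image profiles show the stack square, flush at the ledge (x of about −1.5 to 98.5 mm with a small frame offset) and at the fence (right edge near −34.5), with no tile sticking out. Placing the block.

>>> {"op": "send_rows", "data": {
  "plan": "-0.001 0.001 0.04 -0.2 0 0 0.01; -0.001 0.001 0.08 -0.2 0 0 0.01; -0.001 0.001 0.12 -0.2 0 0 0.01; -0.001 0.001 0.15 -0.2 0 0 0.01; -0.001 0.001 0.17 -0.2 0 0 0.01; -0.001 0.001 0.178 -0.2 0 0 0.01; -0.001 0.001 0.182 -0.2 0 0 0.01; -0.001 0.001 0.182 -0.2 0 0 0.01; -0.001 0.001 0.182 -0.2 0 0 0.01"
}}

```text
clock: 40.62
position: [0.421, 0.2501, 0.052]
tool_rot: [3.14, -0.002, 1.29]
force: [0.3, -0.2, -2.0]
grip_width: 0.0208
finger_force: 91.3
```

>>> {"op": "send_rows", "data": {
  "plan": "0 0 0.001 0 0 0 0.01; 0 0 0.002 0 0 0 0.01; 0 0 0.003 0 0 0 0.01; 0 0 0.003 0 0 0 0.01"
}}

```text
clock: 40.95
position: [0.4204, 0.2501, 0.0481]
tool_rot: [3.141, -0.002, 1.29]
force: [-0.4, -0.1, -1.5]
grip_width: 0.0207
finger_force: 91.3
```

>>> {"op": "send_rows", "data": {
  "plan": "0 0 0.001 0 0 0 0.01; 0 0 0.002 0 0 0 0.01; 0 0 0.0025 0 0 0 0.01; 0 0 0.0025 0 0 0 0.01"
}}

```text
clock: 41.28
position: [0.4201, 0.2502, 0.0453]
tool_rot: [-3.142, -0.001, 1.291]
force: [0.4, 0.5, -2.3]
grip_width: 0.0207
finger_force: 91.3
```

>>> {"op": "send_rows", "data": {
  "plan": "0 0 0.0005 0 0 0 0.01; 0 0 0.001 0 0 0 0.01; 0 0 0.001 0 0 0 0.01"
}}

```text
clock: 41.53
position: [0.4202, 0.2502, 0.0443]
tool_rot: [3.142, -0.001, 1.29]
force: [0.5, 0.4, -2.5]
grip_width: 0.0209
finger_force: 91.3
```

>>> {"op": "send_rows", "data": {
  "plan": "0 0 0.0005 0 0 0 0.01; 0 0 0.001 0 0 0 0.01; 0 0 0.001 0 0 0 0.01"
}}

```text
clock: 41.78
position: [0.4203, 0.2501, 0.0441]
tool_rot: [3.141, -0.001, 1.29]
force: [-3.9, -6.1, 21.7]
grip_width: 0.0207
finger_force: 94.7
```

>>> {"op": "send_rows", "data": {
  "plan": "0 0 0.0005 0 0 0 0.01; 0 0 0.001 0 0 0 0.01; 0 0 0.001 0 0 0 0.01"
}}

```text
clock: 42.03
position: [0.4204, 0.2501, 0.0441]
tool_rot: [3.139, -0.001, 1.29]
force: [-10.3, -12.7, 52.2]
grip_width: 0.021
finger_force: 99.2
```

>>> {"op": "send_rows", "data": {
  "plan": "0 0 -0.0015 0 0 0 0.01; 0 0 -0.0015 0 0 0 0.01; 0 0 -0.0015 0 0 0 0.04; 0 0 -0.0015 0 0 0 0.07; 0 0 -0.0015 0 0 0 0.085; 0 0 -0.0015 0 0 0 0.085; 0 0 -0.0015 0 0 0 0.085; 0 0 -0.0015 0 0 0 0.085; 0 0 -0.0015 0 0 0 0.085; 0 0 -0.0015 0 0 0 0.085"
}}

```text
clock: 42.87
position: [0.4202, 0.2502, 0.0439]
tool_rot: [3.141, -0.001, 1.29]
force: [-0.2, -0.2, -0.1]
grip_width: 0.0852
finger_force: 0.0
```

>>> {"op": "send_rows", "data": {
  "plan": "0 0 -0.01 0 0 0 0.085; 0 0 -0.03 0 0 0 0.085; 0 0 -0.06 0 0 0 0.085; 0 0 -0.1 0 0 0 0.085; 0 0 -0.14 0 0 0 0.085; 0 0 -0.17 0 0 0 0.085; 0 0 -0.17 0 0 0 0.085; 0 0 -0.17 0 0 0 0.085"
}}

```text
clock: 43.53
position: [0.4206, 0.2501, 0.2158]
tool_rot: [3.139, -0.003, 1.29]
force: [0.2, -0.3, -1.1]
grip_width: 0.0849
finger_force: 0.0
```

```bash
python3 - <<'E'
from h import *
s=observe();f=imaging.grab_frame("wrist");p,r=s["position"],rpy(s["tool_rot"]);print(p,s["grip_width"])
g=cv2.cvtColor(f["color"],cv2.COLOR_RGB2GRAY).astype(np.float32)
b=[.4205,.25,-.281];t,rr=block(b)
# edge contrast of predicted rib-top outline (z=76) over shifts along block x and y
for nm,pts in(("rib x-",[(-11,y) for y in range(0,55,5)]),("rib x+",[(11,y) for y in range(0,55,5)]),("end y+",[(x,55) for x in range(-8,9,2)])):
    d=[0,1,0] if "end" in nm else [1,0,0]
    out=[]
    for k in np.arange(-8,9,1.):
        u=wproj(t+rr.apply((np.c_[pts,np.full(len(pts),76)]+k*np.array(d))/1e3),f,p,r).astype(np.float32)
        out.append(int(cv2.remap(g,u[:,:1],u[:,1:],1).mean()))
    print(nm,out)
a=cv2.imread("pics/top0.png").astype(int);c=imaging.grab_frame("top")["color"][:,:,::-1].astype(int)
for n,(u,v) in{"pot":(142,195),"cup":(480,287),"fig":(487,207)}.items(): print(n,np.abs(a-c)[v-18:v+18,u-18:u+18].mean())
E
```

```text
[0.42063452 0.25007792 0.21576009] 0.08486846679135694
rib x- [121, 108, 113, 116, 117, 117, 112, 100, 101, 109, 111, 111, 109, 108, 107, 106, 106]
rib x+ [98, 97, 98, 101, 105, 105, 100, 103, 114, 117, 118, 120, 120, 115, 119, 126, 127]
end y+ [105, 105, 105, 105, 105, 105, 104, 93, 74, 70, 86, 116, 130, 131, 131, 131, 130]
pot 12.575102880658436
cup 15.723508230452675
fig 14.639917695473251
```

```bash
python3 -c "
from workcell import bot
print(bot.job_done())"
```

```text
the job is handed in; nothing more can be done
None
```

I tapped the stack flush against the ledge and fence, stood the block back on the bench, let go of it and handed the job in at about 43.6 s. Image profiles and contact forces agreed, but no verdict came back.

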